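Open the bypass cabinet and lay the contrast disc on the microscope plate

TASK

Slide the inner (lower) glass door of the sloped cabinet all the way behind its neighbour until it rests against its stop, without forcing it and leaving the outer door where it stands. Then take the white disc from the post inside and lay it gently, centred and flat, on the glass disc that lies on the microscope's light base, and let go of it. Leave the glass disc, the canister, the dish and the screwdriver where they are.

Things in the scene. Friction and masses are not known exactly. Their poses are not given: they have to be found in the camera images.
- cabinet: White fixed bench cabinet, 424 mm wide (y), 230 deep (x), hollow, with two bypass doors in a double track as its sloped top. Origin: centre of the underside; x from the low front edge (100 mm high) to the high back edge (156 mm), y left, z up. Doors slope up to +x by 15 deg. Track rails and side walls stand 3 mm proud of the outer door; side walls' inner faces at y = +-200 mm.
- inner (a joint): Travel of the inner door, m: 0 = shut, against the left (+y) wall; grows as it slides right (cabinet -y) behind (under) the outer door; hard stop at 0.165 = fully home. Starts at 0 to 0.015. About 4 N of friction, 0.5 to 1 kg; stays where left.
- outer (a joint): Travel of the outer door in m: 0 = against the right (-y) wall, grows to the left. Starts at 0 to 0.015. About 7 N of friction. Leave it.
- inner_cup (a point): Centre of the mouth, level with the face, of the finger cup in the inner door's front rail: 50 mm along x, 44 along y, 14 deep, closed bottom. Axes: x up the slope, y along the travel to the left, z out of the face. Door 200 (x) by 210 (y) by 8 mm. At about half travel the cup meets the outer door; from there the door must be pushed by its trailing edge, from the space that has opened.
- inner_edge (a point): Point on the trailing (left, +y) edge of the inner door, on its upper face, 75 mm left of the cup's centre. Axes as the cup. The edge is 8 mm thick. Once the door has moved, the space left of the edge is free to 40 mm deep along the cup's line (this line across the slope). At the stop the edge still stands 10 to 25 mm left of the outer door's edge.
- outer_edge (a point): Point on the left (+y) edge of the outer door, on its upper face, on the same line across the slope as inner_cup. Axes as the cup. The outer door is like the inner one, 8 mm thick; its face is 11 mm above the inner door's face (3 mm gap between the doors).
- disc_center (a point): Centre, half-way up, of the white ceramic disc, diameter 58 mm, 10 mm thick, about 60 g, lying flat and centred on a fixed grey post (diameter 38 mm, top 80 mm above the bench) inside the cabinet's left half, below the inner door. z up.
- glass_center (a point): Centre, half-way up, of the loose clear glass disc, diameter 52 mm, 10 mm thick, 50 g, lying flat on the round plate. z up.
- plate_top (a point): Centre of the top face of the fixed round dark steel plate, diameter 96 mm, 46 mm above the bench, on the white microscope light base, 150 by 130 by 40 mm. z up.
- canister: Bystander: white capped canister, diameter 92 mm, 145 mm high, standing. Origin: centre of its underside.
- dish: Bystander: shallow white dish, diameter 70 mm, 14 mm high. Origin: centre of its underside.
- driver: Bystander: screwdriver lying on the bench. Origin: its middle on the bench, x towards the tip.
Not all that is in view belongs to the job. Leave any black look-alike of the part that bears glass_center alone. Leave any turquoise look-alike of the part that bears plate_top alone.

How it is judged (in metres and radians):
On the way, in this order (a step that is already met when the one before it is completed fails the run):
1. the inner door is slid fully home behind the outer door, within 5 mm of its stop (value of joint inner above 0.16 m), for 0.2 s.
2. the white disc is lifted out of the cabinet, its centre more than 160 mm above the bench (height (world z) of disc_center above 0.16 m), for 0.05 s.
At the end, for the whole second after the job is handed in: The inner door is within 5 mm of its stop; the white disc lies flat on the glass disc, released and at rest, their centres within 7 mm of each other sideways, and the glass disc still lies flat on the round plate, within 22 mm of its centre (value of joint inner above 0.16 m and horizontal distance between disc_center and glass_center below 0.007 m and z of disc_center in the frame of glass_center between 0.008 and 0.012 m and angle between each of disc_center, glass_center's own z axis and vertical below 0.06 rad and horizontal distance between glass_center and plate_top below 0.022 m and z of glass_center in the frame of plate_top below 0.007 m and contact force between the fingers and disc below 0.05 N and linear speed of disc below 0.01 m/s); the robot touches nothing.
It fails at once if the inner door is forced (pushed with more than 50 N) (contact force between anything else and inner above 50 N).
It fails at once if the outer door is moved by more than 15 mm (distance of outer_edge from where it was at the start of the episode above 0.015 m).
It fails at once if the white disc is dropped or slammed: faster than 0.45 m/s within 25 mm sideways of the glass disc's centre and less than 60 mm above it (horizontal distance between disc_center and glass_center below 0.025 m and z of disc_center in the frame of glass_center below 0.06 m and linear speed of disc above 0.45 m/s).
It fails at once if the glass disc is moved by more than 10 mm (distance of glass_center from where it was at the start of the episode above 0.01 m).
It fails at once if the canister, the dish or the screwdriver is moved by more than 20 mm (distance of any of canister, dish, driver from where it was at the start of the episode above 0.02 m).
It also fails if it takes over 64 s, if anything falls off the work surface, if the arm or the gripper's body presses on something with over 40 N, if the wrist force passes 120 N, or if a joint passes its speed limit or range.

ROBOT

A 6-joint arm with a two-finger parallel gripper is mounted at the origin on the work surface. World frame = base frame: x ahead of the robot, y to its left, z up, the work surface at z = 0. Lengths are in mm, angles in rad, forces in N, time in s.
With the tool pointing down it reaches from about 300 to 875 mm from the base axis. Payload 6.4 kg.
Tool frame: the origin (TCP) lies on the centre line of the jaws, within the pads' length; the fingertips stand 14 mm ahead of it and the grasp point (between the pads) lies 5 mm behind it; z points along the fingers, y is the line along which they close (so a half turn about z gives the same grasp; the last joint's range is limited). The gripper opens to 85 mm and grips with 20 to 120 N. Pads are 22 mm wide; open, the fingers measure 114 mm over their backs; the gripper's body (76 mm by 85 mm) begins 54 mm behind the grasp point. The pads swing forward as they close: fully open they stand 13 mm farther back than shut.
Start: joints at [-1.368, 0.181, 1.607, -0, 1.354, -0.206], TCP at [228.584, -527.627, 215.988] pointing down, gripper open.
Joint ranges: [-2.99, 2.99], [-0.89, 2.07], [0.3, 2.58], [-1.14, 4.28], [0, 2.63], [-3.12, 3.12]. Speed limits (rad/s): [2.57, 2.57, 3.01, 3.14, 3.14, 3.14].

INTERFACE

Orientations are given as a rotation vector (axis times angle).
In Python, from cell import ctrl, optics, ticket gives the robot as it stands.
- The arm moves only by the tool arm_command, never from a script. Its argument "motion" is a list of rows, each an object of numbers: "dx", "dy", "dz": the shift along the tool's x, y, z normalised to -1 to 1, where 1 is 20 cm; "ax", "ay", "az": the turn, a rotation vector about the tool's x, y, z normalised to -1 to 1, where 1 is 180 degrees; "fingers": the opening, from -1 (shut) to 1 (fully open). In form: [{"dx": .., "dy": .., "dz": .., "ax": .., "ay": .., "az": .., "fingers": ..}, ...]. A call has 1 to 8 rows; each row shifts and turns the commanded pose from where the row before left it, along the tool's axes as they then stand; what a row does not reach is not made up. A row lasts 1/12 s, in which the tool goes at most 41.7 mm and 7.16 degrees, less where a joint would pass 70% of its speed; a pose out of reach is approached as far as the arm can. A call with a number of a shift or a turn outside -1 to 1 is refused whole. A call with a gripper value outside its range is refused whole. The fingers move at their own pace and stop on an object; "squeeze" is the grip in N (left out, the last holds). Time passes only in rows, so rows that do not move let the fingers close. It gives the time, the measured TCP pose, the force, the opening and the grip force at its end, in the units of the state.
- ctrl.state(): the state, without advancing time (a new reading comes with each control period).
- optics.read_camera(name): name is "scene" or "top" or "wrist"; returns (picture, depth): 480x640x3 uint8, red, green, blue; 480x640 float32, mm along the optical axis (not along the pixel's ray), 0 where there is no reading.
- optics.camera_model(name): a dict with "camera_matrix" (3x3 intrinsics, pixels), "R" (3x3) and "t" (3): a world point X has camera coordinates R X + t. Camera axes: x right, y down, z forward; pixel columns grow to the right and rows downward; lengths in mm; the calibration is good to about 2 mm. A picture is of the moment at which its call begins: read the wrist's pose just before it. camera_model takes no time and is no camera call; for the wrist camera it gives the pose at the moment of the call.
- ticket.sign_off(): hands the job in; it is judged then, once.
The state is a dict: "t": time; "joint_pos": joint angles; "joint_vel": joint speeds; "joint_torque": joint torques, N m; "tool_pos": TCP position; "ee_rot": TCP orientation; "force": force on the tool from outside, world axes, zero at the start; "moment": the same for the moment, N m; "gripper_width": finger opening in mm; "finger_force": force on a finger pad.
Only numpy, scipy, OpenCV 4.12 (cv2) and the standard library are available. Lean on these libraries where they do the work, as an engineer would, in place of code of your own. Each camera call takes 0.05 s, during which the arm holds its last target. There are 200 camera calls.

## Working session

There is one attempt and no reset: what is moved stays moved. The work goes in short steps, Python scripts to look and compute and a tool call to move; the robot and the scene stay as the last step left them, time stands still between calls to the robot, and variables do not carry over. Pictures are saved under pics/ and viewed, at most 10 in all, crops included, and the job is handed in when it is done.

Besides the shell and the picture viewer there is one more tool, called after "Emit:" by a JSON object that holds its "method" and its "body". arm_command: Moves the arm, as the interface text tells. Its arguments: {"type":"object","properties":{"motion":{"type":"array","items":{"type":"object","properties":{"dx":{"type":"number","minimum":-1,"maximum":1},"dy":{"type":"number","minimum":-1,"maximum":1},"dz":{"type":"number","minimum":-1,"maximum":1},"ax":{"type":"number","minimum":-1,"maximum":1},"ay":{"type":"number","minimum":-1,"maximum":1},"az":{"type":"number","minimum":-1,"maximum":1},"fingers":{"type":"number"}}}},"squeeze":{"type":"number"}},"required":["motion"]}

```bash
mkdir -p pics; ls; cat > h.py <<'E'
import numpy as np,cv2
from cell import ctrl,optics,ticket
from scipy.spatial.transform import Rotation as Ro
def look(n):
    m=optics.camera_model(n); p,d=optics.read_camera(n)
    return p,d,m
def world(m,d,u,v):
    K=np.array(m["camera_matrix"]);R=np.array(m["R"]);t=np.array(m["t"])
    u=np.asarray(u,float);v=np.asarray(v,float)
    c=np.stack([(u-K[0,2])/K[0,0]*d,(v-K[1,2])/K[1,1]*d,d],-1)
    return (c-t)@R
def ray(m,u,v,z):
    K=np.array(m["camera_matrix"]);R=np.array(m["R"]);t=np.array(m["t"])
    o=-R.T@t; r=R.T@np.array([(u-K[0,2])/K[0,0],(v-K[1,2])/K[1,1],1])
    return o+r*(z-o[2])/r[2]
def proj(m,X):
    c=np.array(m["R"])@np.array(X)+np.array(m["t"]);p=np.array(m["camera_matrix"])@c
    return p[:2]/p[2]
def save(n,p): cv2.imwrite("pics/"+n,cv2.cvtColor(p,cv2.COLOR_RGB2BGR))
E
python3 - <<'E'
from h import *
for n in("scene","top"):
    p,d,m=look(n); save(n+".png",p); np.savez(n+".npz",p=p,d=d,R=m["R"],t=m["t"],camera_matrix=m["camera_matrix"])
    print(n,np.round(m["camera_matrix"],1).tolist(),np.round(-np.array(m["R"]).T@m["t"]),np.round(m["R"],2).tolist(),(d>0).mean())
s=ctrl.state();print(s)
E
```

```text
pics
scene [[453.9, 0.0, 311.9], [0.0, 453.9, 243.4], [0.0, 0.0, 1.0]] [1102.  121. 1125.] [[-0.24, 0.97, -0.01], [0.83, 0.2, -0.52], [-0.51, -0.13, -0.85]] 0.9958626302083333
top [[531.3, 0.0, 327.1], [0.0, 531.3, 245.3], [0.0, 0.0, 1.0]] [ 398.  -62. 1271.] [[-0.01, -1.0, 0.0], [-1.0, 0.01, -0.1], [0.1, -0.0, -1.0]] 0.9959928385416666
{'t': 0.1, 'joint_pos': array([-1.36829044e+00,  1.81474283e-01,  1.60794821e+00,  1.31874199e-05,
        1.35377133e+00, -2.06290390e-01]), 'joint_vel': array([-0.00040707, -0.00278793, -0.00152704, -0.00208139, -0.00069583,
       -0.0012777 ]), 'joint_torque': array([ 3.61221964e-04, -4.45877516e+01, -3.52236629e+01, -4.51146443e-04,
        4.13938717e-03,  4.77944212e-06]), 'tool_pos': array([ 228.48142707, -527.07742312,  215.15058393]), 'ee_rot': array([-3.07462824e+00, -6.37344384e-01, -2.49717255e-05]), 'force': array([ 0.19849206, -0.45427266,  0.26908852]), 'moment': array([ 0.02530728,  0.04127411, -0.00080656]), 'finger_force': 0.0, 'gripper_width': 85.47167348340724}
```

View pics/top.png

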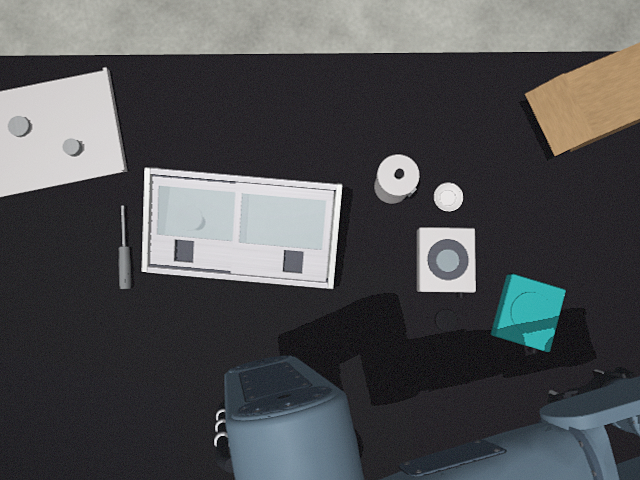

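View pics/scene.png

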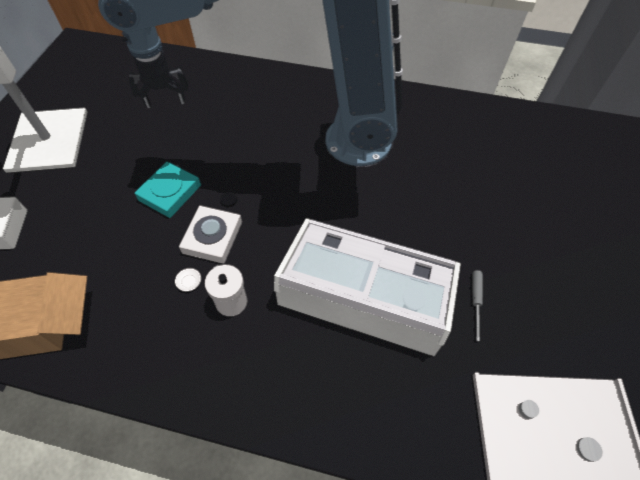

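The top view shows the cabinet at (143–342, 168–288). The inner door is on the left, with its cup at (184,251), and the white disc shows through the glass at about (197,222). Two things could be the glass disc: the clear disc on the dark plate and white base (448,261), or the black disc on the bench (446,320). The one on the white base fits the description, and the turquoise base (530,312) is the decoy. I'll measure next and take one enlarged crop to confirm.

```bash
python3 - <<'E'
from h import *
z=np.load("top.npz");p,d=z["p"],z["d"];m=z
vv,uu=np.mgrid[:480,:640];W=world(m,d,uu,vv)
g=p.mean(2)
roi=(uu>138)&(uu<350)&(vv>160)&(vv<295)
s=roi&(W[...,2]>80)&(d>0)&(W[...,2]<200)
P=W[s]
r=cv2.minAreaRect(P[:,:2].astype(np.float32));print("cab",r, P[:,2].min(),P[:,2].max())
# plane fit on wood rail of doors: print heights along strips
for name,(u,v) in dict(innerrail=(160,255),innerrail2=(215,255),mid=(237,215),outrail=(255,262),outrail2=(320,268),lwall=(146,220),front=(240,281),front2=(180,273)).items(): print(name,np.round(W[v,u],1),p[v,u])
for n,(a,b,c,e) in dict(cup=(165,235,205,268),ocup=(275,245,310,278)).items():
    q=(uu>a)&(uu<c)&(vv>b)&(vv<e)&(g<130)
    print(n,uu[q].min(),uu[q].max(),vv[q].min(),vv[q].max(),uu[q].mean(),vv[q].mean(),np.round(W[q].mean(0),1))
# plate / glass
c=p[215:305,405:490]; 
print("glass px",W[261,448],W[261,432],W[235,425])
big=cv2.hconcat([cv2.resize(p[160:300,135:350],None,fx=2.2,fy=2.6*1.6/1.6,interpolation=cv2.INTER_CUBIC),cv2.resize(p[210:350,415:500],None,fx=2.6,fy=2.6,interpolation=cv2.INTER_CUBIC)])
save("crop.png",big);print(big.shape)
E
```

```text
cab ((551.5244140625, 123.51731872558594), (425.68096923828125, 232.1295623779297), 84.50531005859375) 80.09811297066629 164.16275975056536
innerrail [492.4 305.   98. ] [217 215 218]
innerrail2 [491.5 183.2  98.6] [218 216 220]
mid [574.8 129.1 135.7] [224 222 225]
outrail [474.8  93.5 106.9] [220 218 222]
outrail2 [460.5 -49.1 108.3] [218 216 219]
lwall [566.7 328.3 126.1] [235 235 233]
front [436.8 143.9  -3.8] [33 30 33]
front2 [452.3 260.   97.7] [216 214 217]
cup 166 193 240 267 182.56880733944953 252.14449541284404 [499.2 257.7  88.7]
ocup 283 302 250 272 292.497572815534 261.18203883495147 [476.5  11.7  98.7]
glass px [ 477.30818868 -341.97707726   55.99593262] [ 478.02656538 -306.68014185   49.04801439] [ 539.94292738 -294.47261318   36.17108341]
(364, 694, 3)
```

View pics/crop.png

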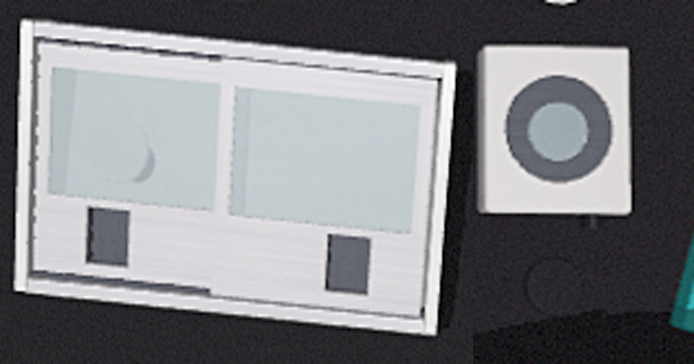

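The crop confirms it: the clear disc (light, on the dark ring and white base) is the target. The black disc below it and the turquoise base are decoys. Next, positions in the cabinet frame.

```bash
cat >> h.py <<'E'
C=np.array([551.5,123.5,0]);yaw=np.radians(-5.5)
X=np.array([np.cos(yaw),np.sin(yaw),0]);Y=np.array([-np.sin(yaw),np.cos(yaw),0])
def tocab(P): q=np.asarray(P)-C; return np.array([q@X,q@Y,q[2]])
def fromcab(q): return C+q[0]*X+q[1]*Y+np.array([0,0,q[2]])
def face(xc,drop): return 100+(xc+115)*np.tan(np.radians(15))-drop/np.cos(np.radians(15))
def rayface(m,u,v,drop):
    z=110
    for _ in range(20):
        P=ray(m,u,v,z); z=face(tocab(P)[0],drop)
    return P
def go(P,yawy=np.degrees(yaw)):
    s=ctrl.state();R=Ro.from_rotvec(s["ee_rot"]);y=R.as_matrix()[:,1]
    a=(yawy-np.degrees(np.arctan2(y[1],y[0]))+180)%360-180
    # tool yaw after turn, tool down
    Rt=Ro.from_euler('z',a,degrees=True)*R
    dd=np.asarray(P)-s["tool_pos"]
    print("t %.2f"%s["t"],"pos",np.round(s["tool_pos"],1),"F",np.round(s["force"],1),"w %.1f"%s["gripper_width"],"tilt",np.round(R.as_matrix()[:,2],3))
    print(" az total %.4f"%(-a/180)," shift units now-axes",np.round(R.inv().apply(dd)/200,4)," after-turn axes",np.round(Rt.inv().apply(dd)/200,4), "world mm",np.round(dd,1))
E
python3 - <<'E'
from h import *
m=np.load("top.npz");p=m["p"];d=m["d"]
cup=rayface(m,184.3,251,14);print("cup",cup,tocab(cup))
vv,uu=np.mgrid[:480,:640];W=world(m,d,uu,vv)
for u in (160,215,255,320): 
  P=W[258,u]; q=tocab(P);print(u,np.round(q,1),"below side top",face(q[0],0)-q[2])
# outer edge in crop at (210-220, 290)-> window boundary
row=p[258,225:250].mean(1);print(np.round(row)); row=p[271,215:250].mean(1);print(np.round(row))
print("oedge",tocab(rayface(m,232,271,3)))
# glass
hsv=cv2.cvtColor(p,cv2.COLOR_RGB2GRAY)[235:290,420:478]
_,b=cv2.threshold(hsv,0,255,cv2.THRESH_OTSU)
for lo,hi,nm in((120,185,"glass"),(0,120,"plate")):
  k=((hsv>lo)&(hsv<hi)).astype(np.uint8)
  cs,_=cv2.findContours(k,cv2.RETR_EXTERNAL,cv2.CHAIN_APPROX_NONE)
  for c in cs:
    if cv2.contourArea(c)>150:
      (x,y),r=cv2.minEnclosingCircle(c);mo=cv2.moments(c);x,y=mo["m10"]/mo["m00"],mo["m01"]/mo["m00"];print(nm,x+420,y+235,r,ray(m,x+420,y+235,56 if nm=="glass" else 46))
# disc approx through glass
print("disc",tocab(ray(m,194,220,90)))
print("start->above cup"); go(cup+[0,0,60])
E
```

```text
cup [500.78873858 250.98301635  99.5208134 ] [-62.69650246 122.03565082  99.5208134 ]
160 [-82.5 176.3  91.3] below side top 17.39378979207541
215 [-72.1  52.9  98.6] below side top 12.930405255038494
255 [-65.  -37.1 112.1] below side top 1.31266075826764
320 [ -52.4 -178.6  111.3] below side top 5.509429288476014
[219. 218. 218. 216. 218. 218. 218. 218. 218. 218. 218. 217. 217. 219.
 218. 217. 218. 218. 220. 218. 218. 219. 217. 217. 218.]
[ 98. 101.  98.  97.  99.  99.  99.  96.  91.  96.  89.  91.  92.  79.
  67. 148. 211. 221. 218. 217. 217. 217. 219. 217. 217. 217. 217. 218.
 216. 217. 215. 218. 217. 219. 219.]
oedge [-97.40961339  11.9042701  101.60750135]
glass 447.2352688172043 260.0679569892473 11.723505973815918 [ 479.46074412 -340.28478552   56.        ]
plate 447.4306688417618 259.06973898858075 20.375730514526367 [ 482.4415682  -343.09360968   46.        ]
disc [  9.17134704 110.97133433  90.        ]
start->above cup
t 0.10 pos [ 228.5 -527.1  215.2] F [ 0.2 -0.5  0.3] w 85.5 tilt [-0.     0.002 -1.   ]
 az total -0.3393  shift units now-axes [ 2.7957 -3.0281  0.2838]  after-turn axes [4.0028 0.9828 0.278 ] world mm [272.3 778.1 -55.6]
```

Emit:
{"method": "arm_command", "body": {"motion": [{"az": -0.034, "fingers": -1}, {"az": -0.034, "fingers": -1}, {"az": -0.034, "fingers": -1}, {"az": -0.034, "fingers": -1}, {"az": -0.034, "fingers": -1}, {"az": -0.034, "fingers": -1}, {"az": -0.034, "fingers": -1}, {"az": -0.034, "fingers": -1}]}}

```text
invalid input at $.motion[0]: expected keys dx, dy, dz, ax, ay, az, fingers
```

Emit:
{"method": "arm_command", "body": {"motion": [{"az": -0.034}, {"az": -0.034}, {"dx": 0.19, "dy": 0.047}, {"dx": 0.19, "dy": 0.047}, {"dx": 0.19, "dy": 0.047}, {"dx": 0.19, "dy": 0.047}, {"dx": 0.19, "dy": 0.047}, {"dx": 0.19, "dy": 0.047}]}}

```text
invalid input at $.motion[0]: expected keys dx, dy, dz, ax, ay, az, fingers
```

Emit:
{"method": "arm_command", "body": {"motion": [{"dx": 0.19, "dy": 0.047}, {"dx": 0.19, "dy": 0.047}, {"dx": 0.19, "dy": 0.047}, {"dx": 0.19, "dy": 0.047}, {"dx": 0.19, "dy": 0.047}, {"dx": 0.19, "dy": 0.047}, {"dx": 0.19, "dy": 0.047}, {"dx": 0.19, "dy": 0.047}]}}

```text
invalid input at $.motion[0]: expected keys dx, dy, dz, ax, ay, az, fingers
```

```bash
python3 - <<'E'
from h import *
go([500.8,251,160])
E
```

```text
t 0.10 pos [ 228.5 -527.1  215.2] F [ 0.2 -0.5  0.3] w 85.5 tilt [-0.     0.002 -1.   ]
 az total -0.3393  shift units now-axes [ 2.7957 -3.0282  0.2814]  after-turn axes [4.0029 0.9829 0.2756] world mm [272.3 778.1 -55.2]
```

All keys are required.

Emit:
{"method": "arm_command", "body": {"motion": [{"dx": 0, "dy": 0, "dz": 0, "ax": 0, "ay": 0, "az": -0.034, "fingers": -1}, {"dx": 0, "dy": 0, "dz": 0, "ax": 0, "ay": 0, "az": -0.034, "fingers": -1}, {"dx": 0, "dy": 0, "dz": 0, "ax": 0, "ay": 0, "az": -0.034, "fingers": -1}, {"dx": 0, "dy": 0, "dz": 0, "ax": 0, "ay": 0, "az": -0.034, "fingers": -1}, {"dx": 0, "dy": 0, "dz": 0, "ax": 0, "ay": 0, "az": -0.034, "fingers": -1}, {"dx": 0, "dy": 0, "dz": 0, "ax": 0, "ay": 0, "az": -0.034, "fingers": -1}, {"dx": 0, "dy": 0, "dz": 0, "ax": 0, "ay": 0, "az": -0.034, "fingers": -1}, {"dx": 0, "dy": 0, "dz": 0, "ax": 0, "ay": 0, "az": -0.034, "fingers": -1}]}}

```text
t: 0.77
tool_pos: [228.5, -527.3, 215.5]
ee_rot: [-2.53, -1.861, -0.001]
force: [-0.1, -0.8, -0.1]
gripper_width: 0.0
finger_force: 0.0
```

Emit:
{"method": "arm_command", "body": {"motion": [{"dx": 0, "dy": 0, "dz": 0, "ax": 0, "ay": 0, "az": -0.034, "fingers": -1}, {"dx": 0, "dy": 0, "dz": 0, "ax": 0, "ay": 0, "az": -0.034, "fingers": -1}, {"dx": 0.19, "dy": 0.047, "dz": 0, "ax": 0, "ay": 0, "az": 0, "fingers": -1}, {"dx": 0.19, "dy": 0.047, "dz": 0, "ax": 0, "ay": 0, "az": 0, "fingers": -1}, {"dx": 0.19, "dy": 0.047, "dz": 0, "ax": 0, "ay": 0, "az": 0, "fingers": -1}, {"dx": 0.19, "dy": 0.047, "dz": 0, "ax": 0, "ay": 0, "az": 0, "fingers": -1}, {"dx": 0.19, "dy": 0.047, "dz": 0, "ax": 0, "ay": 0, "az": 0, "fingers": -1}, {"dx": 0.19, "dy": 0.047, "dz": 0, "ax": 0, "ay": 0, "az": 0, "fingers": -1}]}}

```text
t: 1.43
tool_pos: [306.1, -303.9, 215.6]
ee_rot: [-2.323, -2.114, -0.0]
force: [1.1, -0.1, 0.9]
gripper_width: 0.2
finger_force: 0.0
```

Emit:
{"method": "arm_command", "body": {"motion": [{"dx": 0.19, "dy": 0.047, "dz": 0, "ax": 0, "ay": 0, "az": 0, "fingers": -1}, {"dx": 0.19, "dy": 0.047, "dz": 0, "ax": 0, "ay": 0, "az": 0, "fingers": -1}, {"dx": 0.19, "dy": 0.047, "dz": 0, "ax": 0, "ay": 0, "az": 0, "fingers": -1}, {"dx": 0.19, "dy": 0.047, "dz": 0, "ax": 0, "ay": 0, "az": 0, "fingers": -1}, {"dx": 0.19, "dy": 0.047, "dz": 0, "ax": 0, "ay": 0, "az": 0, "fingers": -1}, {"dx": 0.19, "dy": 0.047, "dz": 0, "ax": 0, "ay": 0, "az": 0, "fingers": -1}, {"dx": 0.19, "dy": 0.047, "dz": 0, "ax": 0, "ay": 0, "az": 0, "fingers": -1}, {"dx": 0.19, "dy": 0.047, "dz": 0, "ax": 0, "ay": 0, "az": 0, "fingers": -1}]}}

```text
t: 2.1
tool_pos: [409.5, -8.3, 216.0]
ee_rot: [2.323, 2.114, 0.0]
force: [0.8, -1.3, 0.6]
gripper_width: -0.2
finger_force: 0.0
```

```bash
python3 - <<'E'
from h import *
go([500.8,251,160])
E
```

```text
t 2.10 pos [409.5  -8.3 216. ] F [ 0.8 -1.3  0.6] w -0.2 tilt [ 0. -0. -1.]
 az total 0.0007  shift units now-axes [1.3335 0.333  0.2799]  after-turn axes [1.3342 0.3302 0.2799] world mm [ 91.3 259.3 -56. ]
```

Emit:
{"method": "arm_command", "body": {"motion": [{"dx": 0.19, "dy": 0.0475, "dz": 0, "ax": 0, "ay": 0, "az": 0, "fingers": -1}, {"dx": 0.19, "dy": 0.0475, "dz": 0, "ax": 0, "ay": 0, "az": 0, "fingers": -1}, {"dx": 0.19, "dy": 0.0475, "dz": 0, "ax": 0, "ay": 0, "az": 0, "fingers": -1}, {"dx": 0.19, "dy": 0.0475, "dz": 0, "ax": 0, "ay": 0, "az": 0, "fingers": -1}, {"dx": 0.19, "dy": 0.0475, "dz": 0, "ax": 0, "ay": 0, "az": 0, "fingers": -1}, {"dx": 0.19, "dy": 0.0475, "dz": 0, "ax": 0, "ay": 0, "az": 0, "fingers": -1}, {"dx": 0.19, "dy": 0.0475, "dz": 0, "ax": 0, "ay": 0, "az": 0, "fingers": -1}, {"dx": 0, "dy": 0, "dz": 0, "ax": 0, "ay": 0, "az": 0, "fingers": -1}]}}

```text
t: 2.77
tool_pos: [501.2, 253.8, 215.0]
ee_rot: [-2.317, -2.119, -0.002]
force: [-1.1, -1.2, 0.1]
gripper_width: -0.1
finger_force: 0.0
```

```bash
python3 - <<'E'
from h import *
go([500.8,251,115])
p,d,m=look("wrist");save("w1.png",p);np.savez("w1.npz",p=p,d=d,R=m["R"],t=m["t"],camera_matrix=m["camera_matrix"])
print(proj(m,[500.8,251,99.5]))
E
```

```text
t 2.77 pos [501.2 253.8 215. ] F [-1.1 -1.2  0.1] w -0.1 tilt [-0.     0.002 -1.   ]
 az total 0.0021  shift units now-axes [-1.530e-02 -4.000e-04  5.002e-01]  after-turn axes [-1.530e-02 -4.000e-04  5.002e-01] world mm [  -0.4   -2.8 -100. ]
[313.16626207 232.70038219]
```

View pics/w1.png

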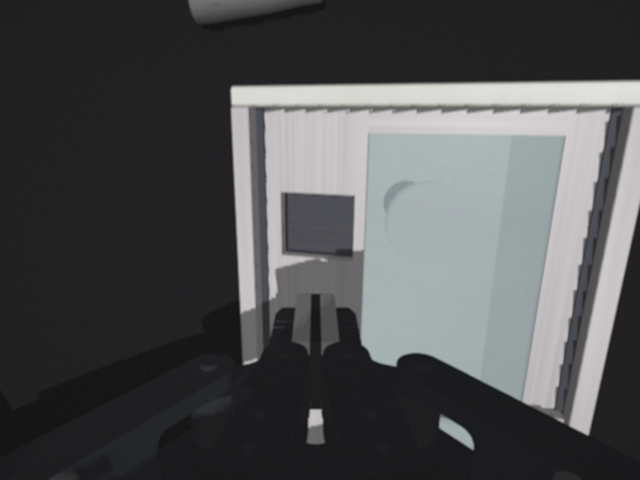

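The wrist view (up is +y, right is +x) shows the cup at u 281–355, v 193–256, and the white disc through the glass, centred near (430,222).

```bash
python3 - <<'E'
from h import *
m=np.load("w1.npz")
for u,v in((318,224),(281,193),(355,256)):
  P=rayface(m,u,v,14);print("cup",P,tocab(P))
print("disc",ray(m,428,222,90),tocab(ray(m,428,222,90)))
print("wall inner top", tocab(rayface(m,300,107,0)))
go(rayface(m,318,224,14)+[0,0,8])
E
```

```text
cup [504.53852733 256.88029961 100.36948778] [-59.52920655 128.26518549 100.36948778]
cup [481.83172392 278.47687222  93.75859023] [-84.2014121  147.5859811   93.75859023]
cup [527.04754424 234.74094016 106.94157232] [-35.00185313 108.38514491 106.94157232]
disc [579.51536165 249.09104202  90.        ] [ 15.84901655 127.6979992   90.        ]
wall inner top [-70.85660199 201.67831938 111.82818785]
t 2.82 pos [500.4 251.2 214.9] F [-0.  -0.6  0.5] w -0.2 tilt [-0.002  0.    -1.   ]
 az total 0.0021  shift units now-axes [0.0303 0.019  0.5324]  after-turn axes [0.0304 0.0188 0.5324] world mm [   4.2    5.7 -106.5]
```

Emit:
{"method": "arm_command", "body": {"motion": [{"dx": 0.014, "dy": 0.013, "dz": 0.14, "ax": 0, "ay": 0, "az": 0, "fingers": -1}, {"dx": 0, "dy": 0, "dz": 0.14, "ax": 0, "ay": 0, "az": 0, "fingers": -1}, {"dx": 0, "dy": 0, "dz": 0.12, "ax": 0, "ay": 0, "az": 0, "fingers": -1}, {"dx": 0, "dy": 0, "dz": 0.06, "ax": 0, "ay": 0, "az": 0, "fingers": -1}, {"dx": 0, "dy": 0, "dz": 0.04, "ax": 0, "ay": 0, "az": 0, "fingers": -1}, {"dx": 0, "dy": 0, "dz": 0.025, "ax": 0, "ay": 0, "az": 0, "fingers": -1}, {"dx": 0, "dy": 0, "dz": 0.02, "ax": 0, "ay": 0, "az": 0, "fingers": -1}, {"dx": 0, "dy": 0, "dz": 0, "ax": 0, "ay": 0, "az": 0, "fingers": -1}]}}

```text
t: 3.48
tool_pos: [503.9, 250.7, 107.4]
ee_rot: [2.323, 2.114, 0.001]
force: [0.8, 0.2, 0.0]
gripper_width: 0.4
finger_force: 0.0
```

Emit:
{"method": "arm_command", "body": {"motion": [{"dx": -0.02, "dy": 0, "dz": 0, "ax": 0, "ay": 0, "az": 0, "fingers": -1}, {"dx": -0.02, "dy": 0, "dz": 0, "ax": 0, "ay": 0, "az": 0, "fingers": -1}, {"dx": -0.02, "dy": 0, "dz": 0, "ax": 0, "ay": 0, "az": 0, "fingers": -1}, {"dx": -0.02, "dy": 0, "dz": 0, "ax": 0, "ay": 0, "az": 0, "fingers": -1}]}}

```text
t: 3.82
tool_pos: [502.3, 234.5, 107.6]
ee_rot: [2.323, 2.114, 0.001]
force: [0.2, 1.1, -0.5]
gripper_width: 0.2
finger_force: 0.0
```

Emit:
{"method": "arm_command", "body": {"motion": [{"dx": -0.025, "dy": 0, "dz": 0, "ax": 0, "ay": 0, "az": 0, "fingers": -1}, {"dx": -0.025, "dy": 0, "dz": 0, "ax": 0, "ay": 0, "az": 0, "fingers": -1}, {"dx": -0.025, "dy": 0, "dz": 0, "ax": 0, "ay": 0, "az": 0, "fingers": -1}, {"dx": -0.025, "dy": 0, "dz": 0, "ax": 0, "ay": 0, "az": 0, "fingers": -1}]}}

```text
t: 4.15
tool_pos: [500.0, 214.4, 107.0]
ee_rot: [2.323, 2.115, -0.0]
force: [-0.3, 0.6, -0.3]
gripper_width: 0.3
finger_force: 0.0
```

```bash
python3 - <<'E'
from h import *
for _ in range(3):
  p,d,m=look("wrist");s=ctrl.state();print(s["tool_pos"],s["force"],tocab(s["tool_pos"]))
save("w2.png",p);np.savez("w2.npz",p=p,d=d,R=m["R"],t=m["t"],camera_matrix=m["camera_matrix"])
E
```

```text
[499.9024843  213.69266968 106.89318088] [ 1.17372146 -0.32261298  0.28477868] [-60.00455527  84.8320378  106.89318088]
[500.02563442 214.18841414 106.97133799] [ 0.32486968  0.52242964 -0.24910735] [-59.92948711  85.33730336 106.97133799]
[500.08222025 214.57839274 107.01965345] [ 0.14604005 -1.26438589  0.23923417] [-59.91053958  85.73091009 107.01965345]
```

View pics/w2.png

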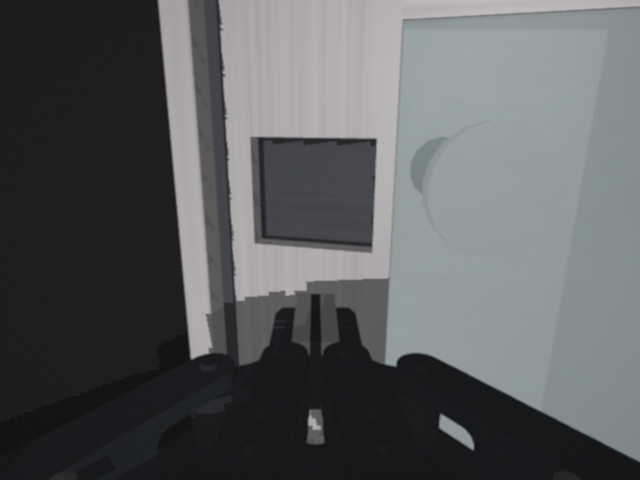

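The door hasn't moved. The cup is still at (315,190), so the fingers passed over its face or missed it. I'll measure the fingertip and face heights from this view's depth.

```bash
python3 - <<'E'
from h import *
m=np.load("w2.npz");d=m["d"]
for u,v in((300,300),(330,300),(300,325),(300,270),(350,270),(240,190),(385,190),(300,120),(315,190),(190,190),(300,350)):
  print(u,v,np.round(world(m,d[v,u],u,v),1),d[v,u])
print("cup",[tocab(rayface(m,u,v,14)) for u,v in((313,190),(252,137),(377,137),(255,243),(373,251))])
print("disc",tocab(ray(m,497,188,90)))
z=np.load("w1.npz");print([np.round(world(z,z["d"][v,u],u,v),1) for u,v in((270,220),(360,220),(318,270),(318,150),(318,224))])
K=m["camera_matrix"];print(K, -m["R"].T@m["t"],m["R"])
E
```

```text
300 300 [497.2 225.8 131.4] 144.47337
330 300 [507.4 224.7 131.1] 144.7737
300 325 [497.8 225.9 149.7] 126.84025
300 270 [495.9 224.2  97.5] 177.45488
350 270 [516.4 224.1 102.4] 172.27414
240 190 [474.2 258.8  89.8] 175.84799
385 190 [531.5 256.2 106.3] 159.14124
300 120 [502.1 284.3  97.9] 160.18039
315 190 [505.  255.   84.2] 181.42094
190 190 [457.1 262.3 101.3] 164.21542
300 350 [498.4 226.3 164.7] 112.29416
cup [array([-59.63081097, 129.1237785 , 100.34226296]), array([-83.51889831, 148.84157915,  93.94146925]), array([-36.46823253, 149.52904852, 106.54865715]), array([-83.96896204, 105.58213284,  93.82087504]), array([-36.16716012, 106.27602567, 106.62932926])]
disc [ 16.33984804 128.41899329  90.        ]
[array([472.1, 260.3,  91.2]), array([531.8, 258.7, 106.6]), array([501.7, 224.3,  99.2]), array([508.7, 304.5,  98.7]), array([504.3, 253. ,  84.5])]
[[424.34899269   0.         315.11417006]
 [  0.         424.34899269 240.12646497]
 [  0.           0.           1.        ]] [507.96322906 285.01050031 264.381174  ] [[ 9.95633081e-01 -9.33522031e-02 -3.67343742e-04]
 [-8.95237510e-02 -9.55901995e-01  2.79708552e-01]
 [-2.64625542e-02 -2.78454202e-01 -9.60084887e-01]]
```

```bash
python3 - <<'E'
from h import *
m=np.load("w2.npz");d=m["d"]
for u in (303,330,318,285):
  for v in range(282,312,3): print(u,v,np.round(world(m,d[v,u],u,v),1),m["p"][v,u])
print(ctrl.state()["joint_pos"])
E
```

```text
303 282 [496.6 218.9  97.7] [173 170 170]
303 285 [496.4 217.4  97.4] [173 170 171]
303 288 [496.4 216.5  98.5] [174 171 172]
303 291 [496.2 214.8  97.8] [108 106 107]
303 294 [498.  225.3 125.3] [80 81 81]
303 297 [498.1 225.6 128.6] [83 84 84]
303 300 [498.2 225.9 131.9] [83 83 84]
303 303 [498.2 225.4 133.3] [83 84 84]
303 306 [498.3 225.2 135.1] [81 82 83]
303 309 [498.4 225.7 138.5] [82 83 83]
330 282 [507.9 218.9 100.4] [93 92 92]
330 285 [507.8 217.2  99.6] [94 92 93]
330 288 [507.7 216.4 100.7] [95 93 94]
330 291 [507.6 214.7 100. ] [95 94 94]
330 294 [507.5 224.5 125.6] [75 75 75]
330 297 [507.4 224.7 128.6] [69 70 70]
330 300 [507.4 224.7 131.1] [69 70 70]
330 303 [507.3 224.8 133.7] [68 69 70]
330 306 [507.2 225.  136.5] [69 70 70]
330 309 [507.1 224.8 138.3] [70 72 71]
318 282 [502.9 219.   99.6] [93 92 92]
318 285 [502.8 218.  100.4] [95 94 94]
318 288 [502.7 216.1  99. ] [95 93 94]
318 291 [502.5 214.9  99.4] [95 94 94]
318 294 [503.3 224.8 125.3] [49 48 48]
318 297 [503.3 225.2 129. ] [26 26 26]
318 300 [503.3 225.8 132.7] [27 24 26]
318 303 [503.3 225.  133.3] [24 23 24]
318 306 [503.3 225.4 136.5] [26 24 26]
318 309 [503.3 225.3 138.6] [19 18 19]
285 282 [488.8 218.7  95.5] [176 173 174]
285 285 [488.6 217.1  95. ] [177 174 175]
285 288 [488.5 216.   95.6] [178 174 175]
285 291 [488.3 214.5  95.3] [144 141 142]
285 294 [488.2 213.3  95.7] [139 135 136]
285 297 [488.  211.7  95.3] [96 94 94]
285 300 [487.9 210.5  95.7] [96 95 95]
285 303 [487.7 209.1  95.8] [96 94 95]
285 306 [487.5 207.4  95.1] [89 88 88]
285 309 [491.5 222.1 129.6] [25 26 29]
[1.87099683e-01 2.37903253e-01 1.77647727e+00 4.39109912e-05
 1.12724683e+00 2.81675335e-01]
```

Depth and pixels agree that the fingertips are about 26 mm above the door face. The tips are therefore near tool z + 18, not 14 mm ahead of the TCP. I'll go back over the cup and lower in guarded steps using the measured height.

Emit:
{"method": "arm_command", "body": {"motion": [{"dx": 0.11, "dy": 0, "dz": 0, "ax": 0, "ay": 0, "az": 0, "fingers": -1}, {"dx": 0.1, "dy": 0, "dz": 0, "ax": 0, "ay": 0, "az": 0, "fingers": -1}, {"dx": 0, "dy": 0, "dz": 0.05, "ax": 0, "ay": 0, "az": 0, "fingers": -1}, {"dx": 0, "dy": 0, "dz": 0.03, "ax": 0, "ay": 0, "az": 0, "fingers": -1}, {"dx": 0, "dy": 0, "dz": 0.02, "ax": 0, "ay": 0, "az": 0, "fingers": -1}, {"dx": 0, "dy": 0, "dz": 0, "ax": 0, "ay": 0, "az": 0, "fingers": -1}]}}

```text
t: 4.8
tool_pos: [502.7, 255.9, 85.2]
ee_rot: [-2.323, -2.114, 0.005]
force: [-0.9, 0.0, -0.9]
gripper_width: -0.1
finger_force: 0.0
```

```bash
python3 - <<'E'
from h import *
p,d,m=look("wrist");go([500,256,74])
for v in range(255,320,4): print(v,np.round(world(m,d[v,303],303,v),1),np.round(world(m,d[v,330],330,v),1))
save("w3.png",p)
E
```

```text
t 4.85 pos [503.2 256.   86. ] F [-0.3 -0.6  0.4] w -0.2 tilt [-0.002 -0.001 -1.   ]
 az total 0.0005  shift units now-axes [-0.0015 -0.0159  0.0599]  after-turn axes [-0.0015 -0.0159  0.0599] world mm [ -3.2  -0.  -12. ]
255 [501.8 279.5  97.3] [511.5 279.5  99.9]
259 [501.6 277.8  96.9] [511.3 277.8  99.3]
263 [500.5 271.4  82.7] [511.2 271.5  85.9]
267 [500.4 269.9  83.2] [511.1 269.6  85.1]
271 [500.1 267.8  82.2] [511.  268.3  86.3]
275 [500.1 266.6  83.4] [510.8 266.7  86.3]
279 [499.8 264.3  82. ] [510.7 264.7  85.5]
283 [499.6 262.8  82.5] [510.5 263.5  86.8]
287 [499.4 260.9  82.1] [510.4 261.3  85.6]
291 [499.4 259.8  83.8] [510.3 259.8  86. ]
295 [500.9 267.8 106.2] [510.2 266.3 104.7]
299 [500.9 267.4 108.6] [510.1 266.2 108. ]
303 [501.  267.3 111.6] [510.  266.3 111.2]
307 [501.1 267.1 114.5] [509.9 266.5 114.9]
311 [501.2 267.4 118.1] [509.8 266.7 118.2]
315 [501.3 267.5 121.2] [509.8 266.6 120.8]
319 [501.3 267.  122.9] [509.7 266.6 123.6]
```

Emit:
{"method": "arm_command", "body": {"motion": [{"dx": 0, "dy": 0, "dz": 0.03, "ax": 0, "ay": 0, "az": 0, "fingers": -1}, {"dx": 0, "dy": 0, "dz": 0.03, "ax": 0, "ay": 0, "az": 0, "fingers": -1}, {"dx": -0.03, "dy": 0, "dz": 0, "ax": 0, "ay": 0, "az": 0, "fingers": -1}, {"dx": -0.015, "dy": 0, "dz": 0, "ax": 0, "ay": 0, "az": 0, "fingers": -1}, {"dx": -0.01, "dy": 0, "dz": 0, "ax": 0, "ay": 0, "az": 0, "fingers": -1}, {"dx": -0.01, "dy": 0, "dz": 0, "ax": 0, "ay": 0, "az": 0, "fingers": -1}, {"dx": -0.01, "dy": 0, "dz": 0, "ax": 0, "ay": 0, "az": 0, "fingers": -1}]}}

```text
t: 5.43
tool_pos: [502.8, 242.3, 75.2]
ee_rot: [-2.323, -2.114, -0.002]
force: [0.7, 3.9, -3.0]
gripper_width: -0.1
finger_force: 2.1
```

Emit:
{"method": "arm_command", "body": {"motion": [{"dx": -0.015, "dy": 0, "dz": 0, "ax": 0, "ay": 0, "az": 0, "fingers": -1}, {"dx": -0.02, "dy": 0, "dz": 0, "ax": 0, "ay": 0, "az": 0, "fingers": -1}, {"dx": -0.025, "dy": 0, "dz": 0, "ax": 0, "ay": 0, "az": 0, "fingers": -1}, {"dx": -0.025, "dy": 0, "dz": 0, "ax": 0, "ay": 0, "az": 0, "fingers": -1}, {"dx": -0.025, "dy": 0, "dz": 0, "ax": 0, "ay": 0, "az": 0, "fingers": -1}, {"dx": -0.025, "dy": 0, "dz": 0, "ax": 0, "ay": 0, "az": 0, "fingers": -1}, {"dx": -0.02, "dy": 0, "dz": 0, "ax": 0, "ay": 0, "az": 0, "fingers": -1}, {"dx": -0.01, "dy": 0, "dz": 0, "ax": 0, "ay": 0, "az": 0, "fingers": -1}]}}

```text
t: 6.1
tool_pos: [499.5, 208.3, 75.1]
ee_rot: [2.324, 2.114, -0.0]
force: [0.4, 3.7, -1.1]
gripper_width: -0.0
finger_force: 2.1
```

```bash
python3 - <<'E'
from h import *
p,d,m=look("wrist");go([500,256,74]);print(tocab(ctrl.state()["tool_pos"]))
np.savez("w3.npz",p=p,d=d,R=m["R"],t=m["t"],camera_matrix=m["camera_matrix"])
save("w3.png",p)
E
```

```text
t 6.15 pos [499.5 208.1  75.1] F [ 0.8  1.2 -0.1] w -0.3 tilt [-0.    -0.001 -1.   ]
 az total 0.0005  shift units now-axes [ 0.2387 -0.0201  0.0053]  after-turn axes [ 0.2387 -0.0205  0.0054] world mm [ 0.5 47.9 -1.1]
[-59.86224608  79.21322744  75.09757374]
```

View pics/w3.png

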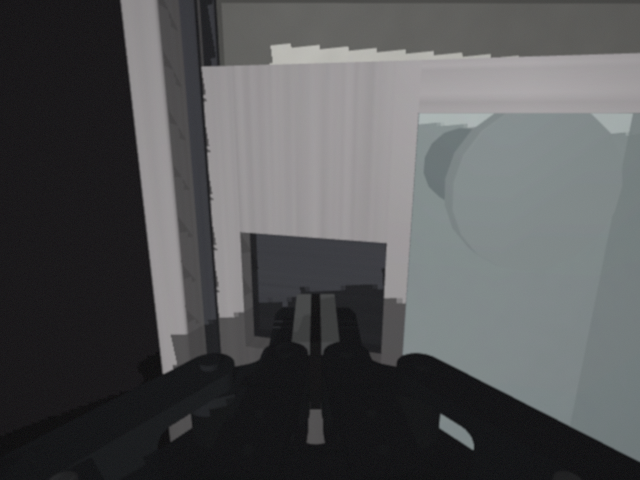

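The cup now follows the finger, and a gap has opened above the trailing edge (v≈65). I'll continue another 38 mm.

Emit:
{"method": "arm_command", "body": {"motion": [{"dx": -0.015, "dy": 0, "dz": 0, "ax": 0, "ay": 0, "az": 0, "fingers": -1}, {"dx": -0.025, "dy": 0, "dz": 0, "ax": 0, "ay": 0, "az": 0, "fingers": -1}, {"dx": -0.03, "dy": 0, "dz": 0, "ax": 0, "ay": 0, "az": 0, "fingers": -1}, {"dx": -0.03, "dy": 0, "dz": 0, "ax": 0, "ay": 0, "az": 0, "fingers": -1}, {"dx": -0.03, "dy": 0, "dz": 0, "ax": 0, "ay": 0, "az": 0, "fingers": -1}, {"dx": -0.03, "dy": 0, "dz": 0, "ax": 0, "ay": 0, "az": 0, "fingers": -1}, {"dx": -0.02, "dy": 0, "dz": 0, "ax": 0, "ay": 0, "az": 0, "fingers": -1}, {"dx": -0.01, "dy": 0, "dz": 0, "ax": 0, "ay": 0, "az": 0, "fingers": -1}]}}

```text
t: 6.82
tool_pos: [495.9, 170.4, 75.1]
ee_rot: [2.324, 2.114, -0.0]
force: [0.1, 3.4, 0.6]
gripper_width: 0.2
finger_force: 2.1
```

```bash
python3 - <<'E'
from h import *
go([500,256,74]);print(tocab(ctrl.state()["tool_pos"]))
p,d,m=look("wrist")
# trailing edge height profile along column (inner rail line)
for u in (300,340):
  for v in range(0,300,12): P=world(m,d[v,u],u,v);print(u,v,np.round(P,1),np.round(tocab(P),1)[:2])
E
```

```text
t 6.82 pos [495.9 170.4  75.1] F [0.1 3.4 0.6] w 0.2 tilt [-0. -0. -1.]
 az total 0.0005  shift units now-axes [ 0.428  -0.0199  0.0053]  after-turn axes [ 0.4279 -0.0205  0.0053] world mm [ 4.1 85.6 -1.1]
[-59.85330909  41.36560187  75.07575677]
300 0 [501.5 294.9   6.9] [-66.2 165.8]
300 12 [501.  289.6   7.8] [-66.2 160.4]
300 24 [500.5 284.3   8.4] [-66.2 155.1]
300 36 [499.9 279.1   8.1] [-66.3 150. ]
300 48 [499.3 274.    6.7] [-66.3 144.8]
300 60 [498.8 268.3   9.5] [-66.3 139. ]
300 72 [500.5 254.3  97.6] [-63.3 125.3]
300 84 [500.1 251.   97.1] [-63.4 122. ]
300 96 [499.8 247.5  99.1] [-63.3 118.5]
300 108 [499.4 244.1  97.7] [-63.4 115.1]
300 120 [499.  240.7  97.4] [-63.4 111.6]
300 132 [498.7 237.1  96.9] [-63.5 108. ]
300 144 [498.3 233.5  97.2] [-63.5 104.4]
300 156 [497.9 229.8  97.2] [-63.5 100.7]
300 168 [497.5 226.1  96.8] [-63.6  96.9]
300 180 [497.2 222.4  97.5] [-63.6  93.2]
300 192 [496.8 218.6  97.8] [-63.6  89.4]
300 204 [496.4 214.7  97.5] [-63.6  85.5]
300 216 [495.9 210.7  97.6] [-63.7  81.5]
300 228 [495.5 206.6  97.1] [-63.7  77.3]
300 240 [494.2 198.7  8
[... 526 characters left out ...]
6 246.3 100.6] [-51.5 118.5]
340 108 [511.3 243.  100.8] [-51.4 115.1]
340 120 [511.1 239.6 100.3] [-51.4 111.7]
340 132 [510.8 236.1 101.4] [-51.4 108.2]
340 144 [510.5 232.6 100.8] [-51.2 104.7]
340 156 [503.8 241.3 232.5] [-58.8 112.6]
340 168 [510.  225.4 100.8] [-51.1  97.4]
340 180 [509.6 221.9 101.9] [-51.1  93.9]
340 192 [509.4 218.  101.3] [-51.   90.1]
340 204 [509.1 214.2 100.9] [-50.9  86.2]
340 216 [508.8 210.3 100.8] [-50.8  82.3]
340 228 [508.5 206.3 100.7] [-50.7  78.3]
340 240 [508.6 198.3  87.2] [-49.8  70.4]
340 252 [508.3 193.9  87.3] [-49.8  65.9]
340 264 [508.  189.1  86.5] [-49.6  61.1]
340 276 [507.6 184.5  86.8] [-49.5  56.5]
340 288 [507.2 180.1  87.5] [-49.5  52.1]
```

Emit:
{"method": "arm_command", "body": {"motion": [{"dx": 0.01, "dy": 0, "dz": -0.08, "ax": 0, "ay": 0, "az": 0, "fingers": -1}, {"dx": 0, "dy": 0, "dz": -0.09, "ax": 0, "ay": 0, "az": 0, "fingers": -1}, {"dx": 0.18, "dy": 0, "dz": 0, "ax": 0, "ay": 0, "az": 0, "fingers": -1}, {"dx": 0.18, "dy": 0, "dz": 0, "ax": 0, "ay": 0, "az": 0, "fingers": -1}, {"dx": 0.17, "dy": 0, "dz": 0, "ax": 0, "ay": 0, "az": 0, "fingers": -1}, {"dx": 0, "dy": 0, "dz": 0.08, "ax": 0, "ay": 0, "az": 0, "fingers": -1}, {"dx": 0, "dy": 0, "dz": 0.09, "ax": 0, "ay": 0, "az": 0, "fingers": -1}, {"dx": 0, "dy": 0, "dz": 0.07, "ax": 0, "ay": 0, "az": 0, "fingers": -1}]}}

```text
t: 7.53
tool_pos: [505.6, 278.6, 59.7]
ee_rot: [2.321, 2.116, -0.003]
force: [-0.5, -0.4, 0.1]
gripper_width: -0.3
finger_force: 0.0
```

```bash
python3 - <<'E'
from h import *
go([500,256,60]);print(tocab(ctrl.state()["tool_pos"]))
E
```

```text
t 7.53 pos [505.6 278.6  59.7] F [-0.5 -0.4  0.1] w -0.3 tilt [-0.001 -0.002 -1.   ]
 az total 0.0012  shift units now-axes [-0.1151 -0.0175 -0.0011]  after-turn axes [-0.1152 -0.017  -0.0011] world mm [ -5.6 -22.6   0.3]
[-60.55845439 149.99184954  59.7430197 ]
```

Emit:
{"method": "arm_command", "body": {"motion": [{"dx": -0.03, "dy": 0, "dz": 0, "ax": 0, "ay": 0, "az": 0, "fingers": -1}, {"dx": -0.015, "dy": 0, "dz": 0, "ax": 0, "ay": 0, "az": 0, "fingers": -1}, {"dx": -0.01, "dy": 0, "dz": 0, "ax": 0, "ay": 0, "az": 0, "fingers": -1}, {"dx": -0.01, "dy": 0, "dz": 0, "ax": 0, "ay": 0, "az": 0, "fingers": -1}, {"dx": -0.015, "dy": 0, "dz": 0, "ax": 0, "ay": 0, "az": 0, "fingers": -1}, {"dx": -0.02, "dy": 0, "dz": 0, "ax": 0, "ay": 0, "az": 0, "fingers": -1}, {"dx": -0.025, "dy": 0, "dz": 0, "ax": 0, "ay": 0, "az": 0, "fingers": -1}, {"dx": -0.025, "dy": 0, "dz": 0, "ax": 0, "ay": 0, "az": 0, "fingers": -1}]}}

```text
t: 8.2
tool_pos: [504.0, 248.9, 61.9]
ee_rot: [2.322, 2.115, 0.003]
force: [-0.4, 4.1, 1.7]
gripper_width: 0.2
finger_force: 2.2
```

Emit:
{"method": "arm_command", "body": {"motion": [{"dx": -0.025, "dy": 0, "dz": 0, "ax": 0, "ay": 0, "az": 0, "fingers": -1}, {"dx": -0.03, "dy": 0, "dz": 0, "ax": 0, "ay": 0, "az": 0, "fingers": -1}, {"dx": -0.03, "dy": 0, "dz": 0, "ax": 0, "ay": 0, "az": 0, "fingers": -1}, {"dx": -0.03, "dy": 0, "dz": 0, "ax": 0, "ay": 0, "az": 0, "fingers": -1}, {"dx": -0.03, "dy": 0, "dz": 0, "ax": 0, "ay": 0, "az": 0, "fingers": -1}, {"dx": -0.03, "dy": 0, "dz": 0, "ax": 0, "ay": 0, "az": 0, "fingers": -1}, {"dx": -0.03, "dy": 0, "dz": 0, "ax": 0, "ay": 0, "az": 0, "fingers": -1}, {"dx": -0.02, "dy": 0, "dz": 0, "ax": 0, "ay": 0, "az": 0, "fingers": -1}]}}

```text
t: 8.87
tool_pos: [499.2, 203.2, 61.0]
ee_rot: [2.323, 2.114, 0.0]
force: [1.4, 4.1, 1.7]
gripper_width: 0.2
finger_force: 2.2
```

```bash
python3 - <<'E'
from h import *
go([500,256,60]);print(tocab(ctrl.state()["tool_pos"]))
E
```

```text
t 8.87 pos [499.2 203.2  61. ] F [1.4 4.1 1.7] w 0.2 tilt [ 0. -0. -1.]
 az total 0.0006  shift units now-axes [ 0.2634 -0.0209  0.0051]  after-turn axes [ 0.2634 -0.0214  0.0051] world mm [ 0.8 52.8 -1. ]
[-59.68663027  74.27807399  61.02342339]
```

Emit:
{"method": "arm_command", "body": {"motion": [{"dx": -0.015, "dy": 0, "dz": 0, "ax": 0, "ay": 0, "az": 0, "fingers": -1}, {"dx": -0.02, "dy": 0, "dz": 0, "ax": 0, "ay": 0, "az": 0, "fingers": -1}, {"dx": -0.02, "dy": 0, "dz": 0, "ax": 0, "ay": 0, "az": 0, "fingers": -1}, {"dx": -0.015, "dy": 0, "dz": 0, "ax": 0, "ay": 0, "az": 0, "fingers": -1}, {"dx": -0.015, "dy": 0, "dz": 0, "ax": 0, "ay": 0, "az": 0, "fingers": -1}, {"dx": -0.01, "dy": 0, "dz": 0, "ax": 0, "ay": 0, "az": 0, "fingers": -1}, {"dx": -0.005, "dy": 0, "dz": 0, "ax": 0, "ay": 0, "az": 0, "fingers": -1}]}}

```text
t: 9.45
tool_pos: [497.2, 183.8, 60.9]
ee_rot: [2.323, 2.115, -0.0]
force: [3.3, 3.8, 0.8]
gripper_width: 0.2
finger_force: 2.0
```

Emit:
{"method": "arm_command", "body": {"motion": [{"dx": -0.005, "dy": 0, "dz": 0, "ax": 0, "ay": 0, "az": 0, "fingers": -1}, {"dx": -0.005, "dy": 0, "dz": 0, "ax": 0, "ay": 0, "az": 0, "fingers": -1}, {"dx": -0.005, "dy": 0, "dz": 0, "ax": 0, "ay": 0, "az": 0, "fingers": -1}]}}

```text
t: 9.7
tool_pos: [496.9, 181.1, 61.0]
ee_rot: [2.323, 2.115, 0.0]
force: [3.6, 3.4, 1.2]
gripper_width: 0.1
finger_force: 2.0
```

Emit:
{"method": "arm_command", "body": {"motion": [{"dx": -0.005, "dy": 0, "dz": 0, "ax": 0, "ay": 0, "az": 0, "fingers": -1}, {"dx": -0.005, "dy": 0, "dz": 0, "ax": 0, "ay": 0, "az": 0, "fingers": -1}]}}

```text
t: 9.87
tool_pos: [496.7, 179.1, 60.9]
ee_rot: [-2.323, -2.115, -0.0]
force: [3.4, 4.0, 0.5]
gripper_width: 0.1
finger_force: 2.0
```

```bash
python3 - <<'E'
from h import *
go([500,256,60]);print(tocab(ctrl.state()["tool_pos"]))
E
```

```text
t 9.87 pos [496.7 179.1  60.9] F [3.4 4.  0.5] w 0.1 tilt [ 0.  0. -1.]
 az total 0.0007  shift units now-axes [ 0.3841 -0.0195  0.0046]  after-turn axes [ 0.3841 -0.0204  0.0046] world mm [ 3.3 76.9 -0.9]
[-59.8798387   50.1409435   60.92230061]
```

Emit:
{"method": "arm_command", "body": {"motion": [{"dx": -0.005, "dy": 0, "dz": 0, "ax": 0, "ay": 0, "az": 0, "fingers": -1}, {"dx": -0.005, "dy": 0, "dz": 0, "ax": 0, "ay": 0, "az": 0, "fingers": -1}]}}

```text
t: 10.03
tool_pos: [496.6, 177.5, 61.0]
ee_rot: [-2.323, -2.114, -0.001]
force: [3.4, 9.8, 0.2]
gripper_width: 0.1
finger_force: 5.2
```

Emit:
{"method": "arm_command", "body": {"motion": [{"dx": -0.005, "dy": 0, "dz": 0, "ax": 0, "ay": 0, "az": 0, "fingers": -1}]}}

```text
t: 10.12
tool_pos: [496.6, 177.5, 61.0]
ee_rot: [-2.323, -2.113, -0.004]
force: [4.9, 14.5, -1.5]
gripper_width: 0.0
finger_force: 7.2
```

Emit:
{"method": "arm_command", "body": {"motion": [{"dx": -0.005, "dy": 0, "dz": 0, "ax": 0, "ay": 0, "az": 0, "fingers": -1}]}}

```text
t: 10.2
tool_pos: [496.6, 177.5, 61.0]
ee_rot: [-2.322, -2.112, -0.006]
force: [5.4, 18.9, -1.5]
gripper_width: 0.1
finger_force: 9.6
```

```bash
python3 - <<'E'
from h import *
print(tocab(ctrl.state()["tool_pos"]))
p,d,m=look("wrist")
for u in (300,340):
  for v in range(200,300,6): P=world(m,d[v,u],u,v);print(u,v,np.round(tocab(P),1))
E
```

```text
[-59.84527845  48.46580837  61.01169151]
300 200 [-66.3  79.6   7.8]
300 206 [-66.3  76.4   7.3]
300 212 [-66.3  73.4   7.8]
300 218 [-66.3  70.2   7.4]
300 224 [-66.4  67.1   7.7]
300 230 [-66.4  63.9   7.3]
300 236 [-66.4  60.6   7. ]
300 242 [-66.4  57.5   7.7]
300 248 [-66.5  54.2   7.6]
300 254 [-66.4  51.3   8.5]
300 260 [-66.5  47.7   7.5]
300 266 [-66.5  44.3   7.5]
300 272 [-66.6  40.6   6.5]
300 278 [-66.5  38.    8.7]
300 284 [-66.6  34.2   7.7]
300 290 [-66.6  30.5   7. ]
300 296 [-63.9  59.5  81.8]
340 200 [-46.1  79.7   7.9]
340 206 [-46.1  76.7   8.4]
340 212 [-46.   73.4   7.6]
340 218 [-46.   70.5   8.5]
340 224 [-45.8  67.    6.8]
340 230 [-45.9  64.2   8.4]
340 236 [-45.7  60.7   7.2]
340 242 [-45.7  57.4   7.1]
340 248 [-45.6  54.1   6.8]
340 254 [-45.6  51.1   7.8]
340 260 [-45.5  47.7   7.6]
340 266 [-45.5  44.5   8. ]
340 272 [-45.3  40.8   6.9]
340 278 [-45.3  37.5   7.3]
340 284 [-45.3  34.4   8. ]
340 290 [-45.1  30.4   6.6]
340 296 [-45.1  27.1   7. ]
```

The force rises stiffly with no further motion, so the door is on its stop. I'll back off, rise, open the fingers and look at the disc.

Emit:
{"method": "arm_command", "body": {"motion": [{"dx": 0.025, "dy": 0, "dz": 0, "ax": 0, "ay": 0, "az": 0, "fingers": -1}, {"dx": 0.025, "dy": 0, "dz": 0, "ax": 0, "ay": 0, "az": 0, "fingers": -1}, {"dx": 0, "dy": 0, "dz": -0.17, "ax": 0, "ay": 0, "az": 0, "fingers": -1}, {"dx": 0, "dy": 0, "dz": -0.19, "ax": 0, "ay": 0, "az": 0, "fingers": -1}, {"dx": 0, "dy": 0, "dz": -0.19, "ax": 0, "ay": 0, "az": 0, "fingers": 1}, {"dx": 0.07, "dy": 0.13, "dz": 0, "ax": 0, "ay": 0, "az": 0, "fingers": 1}, {"dx": 0.07, "dy": 0.13, "dz": 0, "ax": 0, "ay": 0, "az": 0, "fingers": 1}, {"dx": 0, "dy": 0.12, "dz": 0, "ax": 0, "ay": 0, "az": 0, "fingers": 1}]}}

```text
t: 10.92
tool_pos: [576.3, 207.3, 172.1]
ee_rot: [2.321, 2.116, 0.001]
force: [-0.7, 0.4, -0.4]
gripper_width: 48.6
finger_force: 0.0
```

Emit:
{"method": "arm_command", "body": {"motion": [{"dx": 0, "dy": 0, "dz": 0, "ax": 0, "ay": 0, "az": 0, "fingers": 1}, {"dx": 0, "dy": 0, "dz": 0, "ax": 0, "ay": 0, "az": 0, "fingers": 1}]}}

```text
t: 11.08
tool_pos: [575.1, 205.2, 169.7]
ee_rot: [-2.323, -2.113, 0.005]
force: [-0.5, 0.4, -0.6]
gripper_width: 72.4
finger_force: 0.0
```

```bash
python3 - <<'E'
from h import *
p,d,m=look("wrist");s=ctrl.state();go([579,250,87]);print(tocab(s["tool_pos"]))
np.savez("w4.npz",p=p,d=d,R=m["R"],t=m["t"],camera_matrix=m["camera_matrix"]);save("w4.png",p)
vv,uu=np.mgrid[:480,:640];W=world(m,d,uu,vv)
k=(np.abs(W[...,2]-90)<5)&(W[...,0]>530)&(W[...,0]<630)&(W[...,1]>190)&(W[...,1]<310)
k=k.astype(np.uint8);n,l,st,ce=cv2.connectedComponentsWithStats(k)
i=1+np.argmax(st[1:,4]);P=W[l==i];print(st[i],P.mean(0),P.min(0),P.max(0))
c,r=cv2.minEnclosingCircle(P[:,:2].astype(np.float32));print(c,r,np.median(P[:,2]),tocab([*c,90]))
E
```

```text
t 11.13 pos [574.2 205.4 169.6] F [-1.5  0.4 -0.3] w 79.0 tilt [-0.004 -0.001 -1.   ]
 az total 0.0006  shift units now-axes [0.2251 0.0041 0.4127]  after-turn axes [0.2251 0.0037 0.4127] world mm [  4.8  44.6 -82.6]
[ 14.79491482  83.66389385 169.61531984]
[ 264  116  104  104 8371] [580.26188545 248.73477156  89.60401395] [551.64068398 218.8226684   86.74819086] [608.97065619 276.65219137  92.07957718]
(580.1839599609375, 247.84202575683594) 29.025609970092773 89.60046296493663 [ 16.63424967 126.51881546  90.        ]
```

View pics/w4.png

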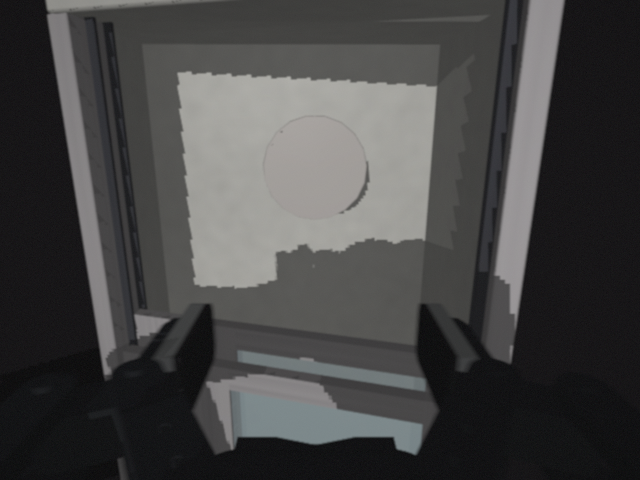

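The open view shows the disc at (315,167), a full circle of radius 29 mm at world (580,248), with both fingertips at v≈305. Next I'll measure the tip heights relative to the TCP.

```bash
python3 - <<'E'
from h import *
m=np.load("w4.npz");d=m["d"]
for u in (195,205,210,212,420,424,430,440):
  for v in (304,308,312,320,340): print(u,v,np.round(world(m,d[v,u],u,v),1),end=" ")
  print()
s=ctrl.state();print(s["tool_pos"],s["gripper_width"])
E
```

```text
195 304 [537.8 220.3 198.1] 195 308 [538.3 219.8 200. ] 195 312 [539.7 220.5 204.7] 195 320 [540.8 219.8 209. ] 195 340 [541.1 215.3 213.2] 
205 304 [540.4 219.1 196. ] 205 308 [541.6 219.6 200.3] 205 312 [541.7 218.7 201.4] 205 320 [541.2 215.8 201.3] 205 340 [540.5 209.3 202.6] 
210 304 [482.8 136.8   7.8] 210 308 [541.1 216.5 193.7] 210 312 [541.1 215.3 194.4] 210 320 [540.9 212.7 195.3] 210 340 [540.2 205.9 196.7] 
212 304 [484.3 136.5   7.5] 212 308 [483.8 133.    7.7] 212 312 [482.9 129.    6.6] 212 320 [510.  164.7  95.8] 212 340 [540.1 204.6 194.3] 
420 304 [654.6 120.2   6.3] 420 308 [654.2 117.2   7.5] 420 312 [613.1 207.9 192.8] 420 320 [613.  205.1 193.2] 420 340 [612.  199.3 196.6] 
424 304 [613.7 212.6 196.5] 424 308 [613.4 211.7 197.6] 424 312 [613.2 210.6 198.3] 424 320 [613.  208.1 199.1] 424 340 [612.3 202.  201.5] 
430 304 [615.6 212.7 197. ] 430 308 [614.8 212.7 200. ] 430 312 [614.1 212.8 203. ] 430 320 [613.4 211.2 205.3] 430 340 [612.9 205.1 207. ] 
440 304 [619.1 212.1 196.5] 440 308 [618.  212.5 200.2] 440 312 [617.5 212.  201.9] 440 320 [615.8 212.4 208.1] 440 340 [613.2 211.  217.3] 
[574.24563084 205.36069213 169.61531984] 78.98881055199078
```

Emit:
{"method": "arm_command", "body": {"motion": [{"dx": 0.11, "dy": -0.004, "dz": 0, "ax": 0, "ay": 0, "az": 0, "fingers": 1}, {"dx": 0.105, "dy": 0, "dz": 0, "ax": 0, "ay": 0, "az": 0, "fingers": 1}, {"dx": 0, "dy": 0, "dz": 0.13, "ax": 0, "ay": 0, "az": 0, "fingers": 1}, {"dx": 0, "dy": 0, "dz": 0.13, "ax": 0, "ay": 0, "az": 0, "fingers": 1}, {"dx": 0, "dy": 0, "dz": 0.1, "ax": 0, "ay": 0, "az": 0, "fingers": 1}, {"dx": 0, "dy": 0, "dz": 0, "ax": 0, "ay": 0, "az": 0, "fingers": 1}, {"dx": 0, "dy": 0, "dz": 0, "ax": 0, "ay": 0, "az": 0, "fingers": 1}]}}

```text
t: 11.72
tool_pos: [576.5, 248.3, 97.7]
ee_rot: [-2.321, -2.114, 0.006]
force: [0.6, -0.4, 0.3]
gripper_width: 85.3
finger_force: 0.0
```

```bash
python3 - <<'E'
from h import *
p,d,m=look("wrist");go([577.5,248.3,54])
np.savez("w5.npz",p=p,d=d,R=m["R"],t=m["t"],camera_matrix=m["camera_matrix"]);save("w5.png",p)
vv,uu=np.mgrid[:480,:640];W=world(m,d,uu,vv)
k=((np.abs(W[...,2]-90)<5)&(np.abs(W[...,0]-580)<40)&(np.abs(W[...,1]-248)<40)).astype(np.uint8)
n,l,st,ce=cv2.connectedComponentsWithStats(k);i=1+np.argmax(st[1:,4]);P=W[l==i]
c,r=cv2.minEnclosingCircle(P[:,:2].astype(np.float32));print(st[i],c,r,P.min(0),P.max(0))
# finger tips: points above z 95 within fingers
for side,lo,hi in(("L",150,300),("R",340,500)):
  q=(W[...,2]>97)&(W[...,2]<140)&(uu>lo)&(uu<hi)&(vv>230)&(np.abs(W[...,0]-580)<60)
  Q=W[q];z0=np.percentile(Q[:,2],1);T=Q[Q[:,2]<z0+6];print(side,len(Q),z0,T.min(0),T.max(0))
E
```

```text
t 11.77 pos [578.2 248.6  99.4] F [-0.3  0.2  1.4] w 85.2 tilt [-0.001 -0.    -1.   ]
 az total 0.0007  shift units now-axes [-0.0018 -0.003   0.2272]  after-turn axes [-0.0018 -0.003   0.2272] world mm [ -0.7  -0.3 -45.4]
[  253   224   137   129 13669] (580.0570678710938, 247.97999572753906) 29.17658042907715 [551.51332141 219.18324884  85.00420945] [609.15183242 277.04074176  91.76945285]
L 1226 126.33182302954789 [529.95832756 241.23937784 124.7416261 ] [537.05918612 264.19284173 132.32730927]
R 1384 125.91097922651014 [619.40334787 233.01939601 124.99902425] [632.55385018 255.85767203 131.90993192]
```

Emit:
{"method": "arm_command", "body": {"motion": [{"dx": -0.002, "dy": 0.005, "dz": 0.1, "ax": 0, "ay": 0, "az": 0, "fingers": 1}, {"dx": 0, "dy": 0, "dz": 0.08, "ax": 0, "ay": 0, "az": 0, "fingers": 1}, {"dx": 0, "dy": 0, "dz": 0.052, "ax": 0, "ay": 0, "az": 0, "fingers": 1}, {"dx": 0, "dy": 0, "dz": 0, "ax": 0, "ay": 0, "az": 0, "fingers": 0.4}, {"dx": 0, "dy": 0, "dz": 0, "ax": 0, "ay": 0, "az": 0, "fingers": 0.2}, {"dx": 0, "dy": 0, "dz": 0, "ax": 0, "ay": 0, "az": 0, "fingers": 0}, {"dx": 0, "dy": 0, "dz": 0, "ax": 0, "ay": 0, "az": 0, "fingers": 0}, {"dx": 0, "dy": 0, "dz": 0, "ax": 0, "ay": 0, "az": 0, "fingers": 0}], "squeeze": 30}}

```text
t: 12.43
tool_pos: [580.8, 248.5, 54.2]
ee_rot: [2.322, 2.114, 0.003]
force: [-1.1, -0.5, 4.7]
gripper_width: 56.6
finger_force: 32.4
```

Emit:
{"method": "arm_command", "body": {"motion": [{"dx": 0, "dy": 0, "dz": -0.05, "ax": 0, "ay": 0, "az": 0, "fingers": 0}, {"dx": 0, "dy": 0, "dz": -0.1, "ax": 0, "ay": 0, "az": 0, "fingers": 0}, {"dx": 0, "dy": 0, "dz": -0.13, "ax": 0, "ay": 0, "az": 0, "fingers": 0}, {"dx": 0, "dy": 0, "dz": -0.15, "ax": 0, "ay": 0, "az": 0, "fingers": 0}, {"dx": 0, "dy": 0, "dz": -0.15, "ax": 0, "ay": 0, "az": 0, "fingers": 0}, {"dx": 0, "dy": 0, "dz": -0.12, "ax": 0, "ay": 0, "az": 0, "fingers": 0}, {"dx": 0, "dy": 0, "dz": -0.1, "ax": 0, "ay": 0, "az": 0, "fingers": 0}, {"dx": 0, "dy": 0, "dz": 0, "ax": 0, "ay": 0, "az": 0, "fingers": 0}]}}

```text
t: 13.1
tool_pos: [582.5, 249.0, 219.1]
ee_rot: [2.32, 2.112, 0.013]
force: [0.3, 0.8, -0.5]
gripper_width: 56.7
finger_force: 32.2
```

```bash
python3 - <<'E'
from h import *
go([480,-250,210])
p,d,m=look("wrist");save("w6.png",p)
vv,uu=np.mgrid[:480,:640];W=world(m,d,uu,vv);s=ctrl.state()["tool_pos"]
k=((d>0)&(np.abs(W[...,2]-s[2]-36)<12)&(np.abs(W[...,0]-s[0])<27)&(np.abs(W[...,1]-s[1])<34)&(vv>150)).astype(np.uint8)
n,l,st,ce=cv2.connectedComponentsWithStats(k);i=1+np.argmax(st[1:,4]);P=W[l==i]
A=np.c_[P[:,:2]-s[:2],np.ones(len(P))];co=np.linalg.lstsq(A,P[:,2],rcond=None)[0]
print(st[i],P.mean(0)-s,P.min(0)-s,P.max(0)-s,"tilt",co)
E
```

```text
t 13.10 pos [582.5 249.  219.1] F [ 0.3  0.8 -0.5] w 56.7 tilt [ 0.009  0.002 -1.   ]
 az total 0.0007  shift units now-axes [-2.532  -0.2769  0.0358]  after-turn axes [-2.5326 -0.2712  0.0359] world mm [-102.5 -499.    -9.1]
[  214   254   181   168 23261] [ 0.70476515  2.71735054 38.18060347] [-26.99946504 -29.22932166  24.35145755] [26.99615395 29.06830315 47.9843507 ] tilt [-3.76466369e-03 -2.23522345e-02  2.54414612e+02]
```

The disc is held level with its centre under the TCP. I'll carry it past the glass so the wrist camera can see it.

Emit:
{"method": "arm_command", "body": {"motion": [{"dx": -0.08, "dy": -0.013, "dz": 0, "ax": 0, "ay": 0, "az": 0, "fingers": 0}, {"dx": -0.15, "dy": -0.013, "dz": 0, "ax": 0, "ay": 0, "az": 0, "fingers": 0}, {"dx": -0.19, "dy": -0.013, "dz": 0, "ax": 0, "ay": 0, "az": 0, "fingers": 0}, {"dx": -0.19, "dy": -0.013, "dz": 0, "ax": 0, "ay": 0, "az": 0, "fingers": 0}, {"dx": -0.19, "dy": -0.013, "dz": 0, "ax": 0, "ay": 0, "az": 0, "fingers": 0}, {"dx": -0.19, "dy": -0.013, "dz": 0, "ax": 0, "ay": 0, "az": 0, "fingers": 0}, {"dx": -0.19, "dy": -0.013, "dz": 0, "ax": 0, "ay": 0, "az": 0, "fingers": 0}, {"dx": -0.19, "dy": -0.013, "dz": 0, "ax": 0, "ay": 0, "az": 0, "fingers": 0}]}}

```text
t: 13.82
tool_pos: [531.6, -23.9, 210.9]
ee_rot: [-2.321, -2.113, 0.002]
force: [0.2, -0.1, 0.0]
gripper_width: 56.4
finger_force: 32.2
```

Emit:
{"method": "arm_command", "body": {"motion": [{"dx": -0.19, "dy": -0.013, "dz": 0, "ax": 0, "ay": 0, "az": 0, "fingers": 0}, {"dx": -0.19, "dy": -0.013, "dz": 0, "ax": 0, "ay": 0, "az": 0, "fingers": 0}, {"dx": -0.19, "dy": -0.013, "dz": 0, "ax": 0, "ay": 0, "az": 0, "fingers": 0}, {"dx": -0.19, "dy": -0.013, "dz": 0, "ax": 0, "ay": 0, "az": 0, "fingers": 0}, {"dx": -0.19, "dy": -0.013, "dz": 0, "ax": 0, "ay": 0, "az": 0, "fingers": 0}, {"dx": -0.19, "dy": -0.013, "dz": 0, "ax": 0, "ay": 0, "az": 0, "fingers": 0}, {"dx": -0.19, "dy": -0.013, "dz": 0, "ax": 0, "ay": 0, "az": 0, "fingers": 0}, {"dx": -0.19, "dy": -0.013, "dz": 0, "ax": 0, "ay": 0, "az": 0, "fingers": 0}]}}

```text
t: 14.48
tool_pos: [482.7, -324.3, 210.7]
ee_rot: [-2.321, -2.113, 0.0]
force: [1.0, 1.4, -0.3]
gripper_width: 56.6
finger_force: 32.2
```

Emit:
{"method": "arm_command", "body": {"motion": [{"dx": -0.19, "dy": -0.013, "dz": 0, "ax": 0, "ay": 0, "az": 0, "fingers": 0}, {"dx": -0.1, "dy": -0.008, "dz": 0, "ax": 0, "ay": 0, "az": 0, "fingers": 0}, {"dx": -0.04, "dy": 0, "dz": 0, "ax": 0, "ay": 0, "az": 0, "fingers": 0}, {"dx": 0, "dy": 0, "dz": 0.1, "ax": 0, "ay": 0, "az": 0, "fingers": 0}, {"dx": 0, "dy": 0, "dz": 0.1, "ax": 0, "ay": 0, "az": 0, "fingers": 0}, {"dx": 0, "dy": 0, "dz": 0, "ax": 0, "ay": 0, "az": 0, "fingers": 0}, {"dx": 0, "dy": 0, "dz": 0, "ax": 0, "ay": 0, "az": 0, "fingers": 0}, {"dx": 0, "dy": 0, "dz": 0, "ax": 0, "ay": 0, "az": 0, "fingers": 0}]}}

```text
t: 15.15
tool_pos: [474.1, -388.0, 172.9]
ee_rot: [-2.322, -2.115, -0.0]
force: [0.5, 0.0, -0.7]
gripper_width: 56.8
finger_force: 32.3
```

```bash
python3 - <<'E'
from h import *
go([478,-341,150])
p,d,m=look("wrist");save("w7.png",p);np.savez("w7.npz",p=p,d=d,R=m["R"],t=m["t"],camera_matrix=m["camera_matrix"])
print(proj(m,[478,-341,56]),ctrl.state()["tool_pos"])
E
```

```text
t 15.15 pos [ 474.1 -388.   172.9] F [ 0.5  0.  -0.7] w 56.8 tilt [-0.  0. -1.]
 az total 0.0009  shift units now-axes [ 0.2355 -0.0024  0.1146]  after-turn axes [ 0.2355 -0.0031  0.1146] world mm [  3.9  47.  -22.9]
[312.54115122 156.0940595 ] [ 474.44973004 -388.44122107  173.67681091]
```

View pics/w7.png

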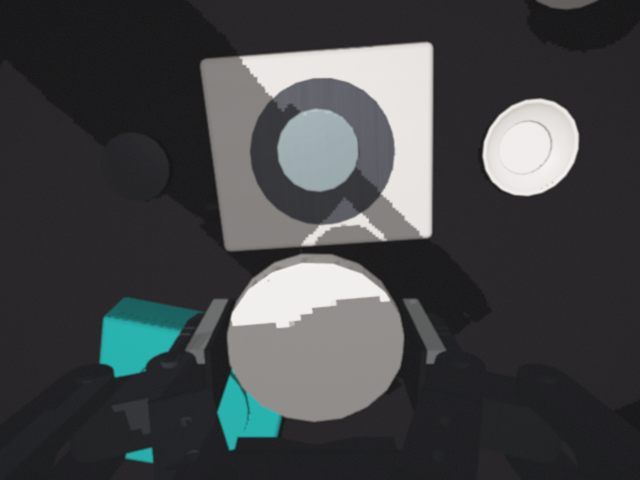

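The glass disc is at (318,150) on the dark plate, and the held white disc is at (316,337), level. Next I'll measure both in the same view.

```bash
cat > mz.py <<'E'
from h import *
def fit(Q):
    A=np.c_[2*Q,np.ones(len(Q))];c=np.linalg.lstsq(A,(Q**2).sum(1),rcond=None)[0]
    return c[:2],np.sqrt(c[2]+c[:2]@c[:2])
m=np.load("w7.npz");d=m["d"];p=m["p"]
g=cv2.cvtColor(p,cv2.COLOR_RGB2HSV)
k=np.zeros((480,640),np.uint8);k[100:205,265:375]=1
b=cv2.medianBlur(((p[...,1]>115)&(p[...,2].astype(int)-p[...,0]>8)&(k>0)).astype(np.uint8),5)
c=max(cv2.findContours(b,cv2.RETR_EXTERNAL,cv2.CHAIN_APPROX_NONE)[0],key=cv2.contourArea)[:,0]
Q=np.array([ray(m,u,v,56)[:2] for u,v in c]);G,r=fit(Q);print("glass",G,r,c.min(0),c.max(0))
vv,uu=np.mgrid[:480,:640];W=world(m,d,uu,vv)
z0=np.median(W[300:380,270:360,2]);print("disc top z",z0, "glass top",np.median(W[140:160,305:330,2]),"plate",np.median(W[130:170,262:270,2]))
b=((np.abs(W[...,2]-z0)<6)&(p.min(2)>125)&(uu>222)&(uu<410)).astype(np.uint8)
c=max(cv2.findContours(b,cv2.RETR_EXTERNAL,cv2.CHAIN_APPROX_NONE)[0],key=cv2.contourArea)[:,0]
Q=np.array([ray(m,u,v,z0)[:2] for u,v in c]);D,r=fit(Q);print("disc",D,r,c.min(0),c.max(0))
s=(b>0);P=W[s];print("tilt",np.linalg.lstsq(np.c_[P[:,:2]-D,np.ones(len(P))],P[:,2],rcond=None)[0])
e=np.r_[G-D,0];print("shift world",e,"tool units dx %.4f dy %.4f"%(e@Y/200,e@X/200),"dz to contact %.4f"%((z0-66)/200))
E
python3 mz.py
```

```text
glass [ 481.48868653 -337.81545843] 25.475401906700572 [277 108] [357 191]
disc top z 208.33044726404654 glass top 55.529959656385444 plate 45.65690233160301
disc [ 475.35712799 -387.09109024] 28.63366888521878 [228 256] [402 420]
tilt [-1.43011524e-03 -9.91159271e-03  2.08236072e+02]
shift world [ 6.13155854 49.2756318   0.        ] tool units dx 0.2482 dy 0.0069 dz to contact 0.7117
```

Emit:
{"method": "arm_command", "body": {"motion": [{"dx": 0, "dy": 0.007, "dz": 0.1, "ax": 0, "ay": 0, "az": 0, "fingers": 0}, {"dx": 0, "dy": 0, "dz": 0.15, "ax": 0, "ay": 0, "az": 0, "fingers": 0}, {"dx": 0, "dy": 0, "dz": 0.15, "ax": 0, "ay": 0, "az": 0, "fingers": 0}, {"dx": 0, "dy": 0, "dz": 0.12, "ax": 0, "ay": 0, "az": 0, "fingers": 0}, {"dx": 0, "dy": 0, "dz": 0.06, "ax": 0, "ay": 0, "az": 0, "fingers": 0}, {"dx": 0, "dy": 0, "dz": 0, "ax": 0, "ay": 0, "az": 0, "fingers": 0}, {"dx": 0, "dy": 0, "dz": 0, "ax": 0, "ay": 0, "az": 0, "fingers": 0}, {"dx": 0, "dy": 0, "dz": 0, "ax": 0, "ay": 0, "az": 0, "fingers": 0}]}}

```text
t: 15.87
tool_pos: [476.5, -390.0, 59.0]
ee_rot: [2.32, 2.113, -0.0]
force: [0.2, -0.3, -0.1]
gripper_width: 56.3
finger_force: 32.3
```

```bash
python3 - <<'E'
from h import *
go([478,-341,150])
p,d,m=look("wrist");save("w8.png",p);np.savez("w7.npz",p=p,d=d,R=m["R"],t=m["t"],camera_matrix=m["camera_matrix"])
E
sed -i 's/k\[100:205,265:375\]=1/k[90:256,230:400]=1/; s/305:330,2/300:330,2/' mz.py; python3 mz.py
```

```text
t 15.87 pos [ 476.5 -390.    59. ] F [ 0.2 -0.3 -0.1] w 56.3 tilt [ 0.002 -0.003 -1.   ]
 az total 0.0008  shift units now-axes [ 0.2435 -0.0141 -0.4558]  after-turn axes [ 0.2435 -0.0146 -0.4558] world mm [ 1.5 49.  91. ]
glass [ 481.39758232 -337.64314264] 25.37936190608768 [244  96] [379 234]
disc top z 94.36122023482699 glass top 55.504805096895325 plate 55.64087367178885
disc [ 477.72346507 -389.60568358] 28.25832987259027 [228 263] [402 420]
tilt [-3.12566737e-04 -4.17594477e-03  9.43492922e+01]
shift world [ 3.67411725 51.96254094  0.        ] tool units dx 0.2604 dy -0.0066 dz to contact 0.1418
```

View pics/w8.png

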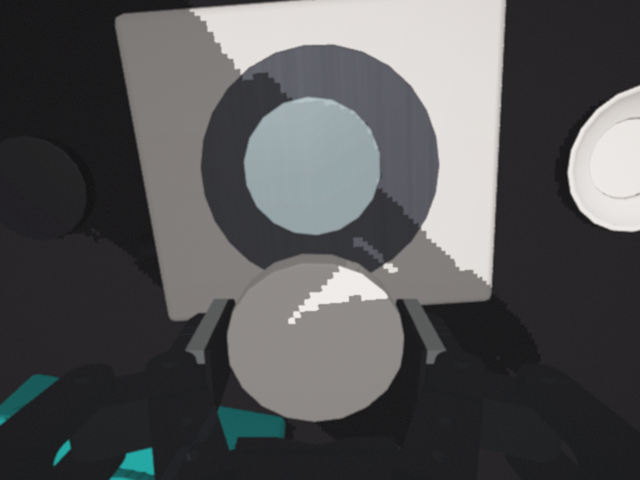

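The glass shows as a full circle at (312,165), and the disc is above and in front of it. Next I'll shift sideways, lower part way and check the settled pose.

Emit:
{"method": "arm_command", "body": {"motion": [{"dx": 0.08, "dy": -0.007, "dz": 0, "ax": 0, "ay": 0, "az": 0, "fingers": 0}, {"dx": 0.12, "dy": 0, "dz": 0, "ax": 0, "ay": 0, "az": 0, "fingers": 0}, {"dx": 0.06, "dy": 0, "dz": 0, "ax": 0, "ay": 0, "az": 0, "fingers": 0}, {"dx": 0, "dy": 0, "dz": 0.06, "ax": 0, "ay": 0, "az": 0, "fingers": 0}, {"dx": 0, "dy": 0, "dz": 0.04, "ax": 0, "ay": 0, "az": 0, "fingers": 0}, {"dx": 0, "dy": 0, "dz": 0, "ax": 0, "ay": 0, "az": 0, "fingers": 0}, {"dx": 0, "dy": 0, "dz": 0, "ax": 0, "ay": 0, "az": 0, "fingers": 0}, {"dx": 0, "dy": 0, "dz": 0, "ax": 0, "ay": 0, "az": 0, "fingers": 0}]}}

```text
t: 16.58
tool_pos: [478.6, -337.7, 36.5]
ee_rot: [2.324, 2.114, -0.0]
force: [-0.5, 0.6, 0.1]
gripper_width: 56.5
finger_force: 32.3
```

```bash
python3 - <<'E'
from h import *
p,d,m=look("wrist");save("w9.png",p);np.savez("w7.npz",p=p,d=d,R=m["R"],t=m["t"],camera_matrix=m["camera_matrix"])
go([480.2,-338,30])
# plate circle from visible outer arc
vv,uu=np.mgrid[:480,:640];W=world(m,d,uu,vv)
E
python3 mz.py | grep disc
python3 - <<'E'
import sys; sys.path.insert(0,".")
E
```

```text
t 16.63 pos [ 478.7 -337.7   36.7] F [ 0.2  1.  -0. ] w 56.5 tilt [ 0. -0. -1.]
 az total 0.0004  shift units now-axes [-0.0007  0.0075  0.0335]  after-turn axes [-0.0007  0.0075  0.0335] world mm [ 1.5 -0.3 -6.7]Traceback (most recent call last):
  File "mz.py", line 9, in <module>
    c=max(cv2.findContours(b,cv2.RETR_EXTERNAL,cv2.CHAIN_APPROX_NONE)[0],key=cv2.contourArea)[:,0]
      ~~~^^^^^^^^^^^^^^^^^^^^^^^^^^^^^^^^^^^^^^^^^^^^^^^^^^^^^^^^^^^^^^^^^^^^^^^^^^^^^^^^^^^^
ValueError: max() iterable argument is empty
```

Emit:
{"method": "arm_command", "body": {"motion": [{"dx": -0.002, "dy": 0.008, "dz": 0.008, "ax": 0, "ay": 0, "az": 0, "fingers": 0}, {"dx": 0, "dy": 0, "dz": 0.008, "ax": 0, "ay": 0, "az": 0, "fingers": 0}, {"dx": 0, "dy": 0, "dz": 0.004, "ax": 0, "ay": 0, "az": 0, "fingers": 0}, {"dx": 0, "dy": 0, "dz": 0, "ax": 0, "ay": 0, "az": 0, "fingers": 0}]}}

```text
t: 16.97
tool_pos: [480.1, -337.4, 32.3]
ee_rot: [-2.323, -2.114, 0.0]
force: [0.1, -0.3, -1.1]
gripper_width: 56.8
finger_force: 32.3
```

Emit:
{"method": "arm_command", "body": {"motion": [{"dx": 0, "dy": 0, "dz": 0.004, "ax": 0, "ay": 0, "az": 0, "fingers": 0}, {"dx": 0, "dy": 0, "dz": 0, "ax": 0, "ay": 0, "az": 0, "fingers": 0}]}}

```text
t: 17.13
tool_pos: [480.2, -337.3, 31.7]
ee_rot: [-2.323, -2.115, 0.0]
force: [0.2, 0.0, -0.0]
gripper_width: 56.7
finger_force: 32.3
```

Emit:
{"method": "arm_command", "body": {"motion": [{"dx": 0, "dy": 0, "dz": 0.004, "ax": 0, "ay": 0, "az": 0, "fingers": 0}, {"dx": 0, "dy": 0, "dz": 0, "ax": 0, "ay": 0, "az": 0, "fingers": 0}]}}

```text
t: 17.3
tool_pos: [480.2, -337.3, 30.9]
ee_rot: [-2.323, -2.115, -0.0]
force: [0.5, 0.2, -1.0]
gripper_width: 56.7
finger_force: 32.3
```

```bash
python3 - <<'E'
from h import *
p,d,m=look("wrist");go([480.2,-338,30])
vv,uu=np.mgrid[:480,:640];W=world(m,d,uu,vv)
print("disc top",np.median(W[300:380,270:360,2]),"base",np.median(W[60:90,300:340,2]))
E
```

```text
t 17.35 pos [ 480.2 -337.3   30.9] F [0.4 0.1 0.1] w 56.4 tilt [-0.  0. -1.]
 az total 0.0007  shift units now-axes [-0.0035  0.0003  0.0047]  after-turn axes [-0.0035  0.0003  0.0047] world mm [ 0.  -0.7 -0.9]
disc top 66.32066264215484 base -0.43705352824817173
```

Emit:
{"method": "arm_command", "body": {"motion": [{"dx": 0, "dy": 0, "dz": 0.003, "ax": 0, "ay": 0, "az": 0, "fingers": 0}, {"dx": 0, "dy": 0, "dz": 0, "ax": 0, "ay": 0, "az": 0, "fingers": 0}]}}

```text
t: 17.52
tool_pos: [480.2, -337.3, 30.3]
ee_rot: [-2.323, -2.115, -0.0]
force: [0.4, 0.5, 0.0]
gripper_width: 56.8
finger_force: 32.3
```

Emit:
{"method": "arm_command", "body": {"motion": [{"dx": 0, "dy": 0, "dz": 0.003, "ax": 0, "ay": 0, "az": 0, "fingers": 0}, {"dx": 0, "dy": 0, "dz": 0, "ax": 0, "ay": 0, "az": 0, "fingers": 0}]}}

```text
t: 17.68
tool_pos: [480.3, -337.4, 30.2]
ee_rot: [-2.323, -2.115, 0.0]
force: [-2.0, 1.5, 3.3]
gripper_width: 56.3
finger_force: 32.5
```

Contact felt (3.3 N). Now I'll release.

Emit:
{"method": "arm_command", "body": {"motion": [{"dx": 0, "dy": 0, "dz": 0, "ax": 0, "ay": 0, "az": 0, "fingers": 0.38}, {"dx": 0, "dy": 0, "dz": 0, "ax": 0, "ay": 0, "az": 0, "fingers": 0.42}, {"dx": 0, "dy": 0, "dz": 0, "ax": 0, "ay": 0, "az": 0, "fingers": 0.5}, {"dx": 0, "dy": 0, "dz": 0, "ax": 0, "ay": 0, "az": 0, "fingers": 0.7}, {"dx": 0, "dy": 0, "dz": 0, "ax": 0, "ay": 0, "az": 0, "fingers": 0.9}, {"dx": 0, "dy": 0, "dz": 0, "ax": 0, "ay": 0, "az": 0, "fingers": 0.9}]}}

```text
t: 18.18
tool_pos: [480.2, -337.4, 29.7]
ee_rot: [-2.323, -2.115, -0.0]
force: [-1.1, -0.5, 0.0]
gripper_width: 81.3
finger_force: 0.0
```

Emit:
{"method": "arm_command", "body": {"motion": [{"dx": 0, "dy": 0, "dz": -0.03, "ax": 0, "ay": 0, "az": 0, "fingers": 0.9}, {"dx": 0, "dy": 0, "dz": -0.08, "ax": 0, "ay": 0, "az": 0, "fingers": 0.9}, {"dx": 0, "dy": 0, "dz": -0.15, "ax": 0, "ay": 0, "az": 0, "fingers": 0.9}, {"dx": 0, "dy": 0, "dz": -0.18, "ax": 0, "ay": 0, "az": 0, "fingers": 0.9}, {"dx": -0.1, "dy": 0, "dz": -0.15, "ax": 0, "ay": 0, "az": 0, "fingers": 0.9}, {"dx": -0.15, "dy": 0, "dz": 0, "ax": 0, "ay": 0, "az": 0, "fingers": 0.9}, {"dx": 0, "dy": 0, "dz": 0, "ax": 0, "ay": 0, "az": 0, "fingers": 0.9}, {"dx": 0, "dy": 0, "dz": 0, "ax": 0, "ay": 0, "az": 0, "fingers": 0.9}]}}

```text
t: 18.85
tool_pos: [475.4, -388.6, 148.7]
ee_rot: [2.324, 2.111, -0.0]
force: [-0.4, -0.2, 0.1]
gripper_width: 81.2
finger_force: 0.0
```

```bash
python3 - <<'E'
from h import *
p,d,m=look("wrist");go([481.4,-337.6,150])
vv,uu=np.mgrid[:480,:640];W=world(m,d,uu,vv)
k=((np.abs(W[...,2]-66)<4)&(np.abs(W[...,0]-481)<45)&(np.abs(W[...,1]+338)<45)).astype(np.uint8)
n,l,st,ce=cv2.connectedComponentsWithStats(k);i=1+np.argmax(st[1:,4]);P=W[l==i]
c,r=cv2.minEnclosingCircle(P[:,:2].astype(np.float32))
print(st[i],c,r,np.median(P[:,2]),"tilt",np.linalg.lstsq(np.c_[P[:,:2]-c,np.ones(len(P))],P[:,2],rcond=None)[0])
crop=cv2.resize(p[60:300,160:480],None,fx=1.2,fy=1.5)
t,td,tm=look("top");t2=cv2.resize(t[150:310,130:490],(800,300*1))
save("fin.png",cv2.vconcat([cv2.resize(p[40:300,130:520],(800,300),interpolation=cv2.INTER_AREA),t2]))
E
```

```text
t 18.90 pos [ 475.1 -387.1  147.7] F [-0.7  0.7  0.8] w 81.3 tilt [-0.     0.001 -1.   ]
 az total 0.0003  shift units now-axes [ 0.2495  0.0079 -0.0115]  after-turn axes [ 0.2496  0.0076 -0.0115] world mm [ 6.3 49.5  2.3]
[ 264  101  104  104 8392] (481.4518127441406, -338.0309753417969) 28.977092742919922 65.5881166271958 tilt [-1.12615511e-03 -1.15757473e-03  6.55823033e+01]
```

View pics/fin.png

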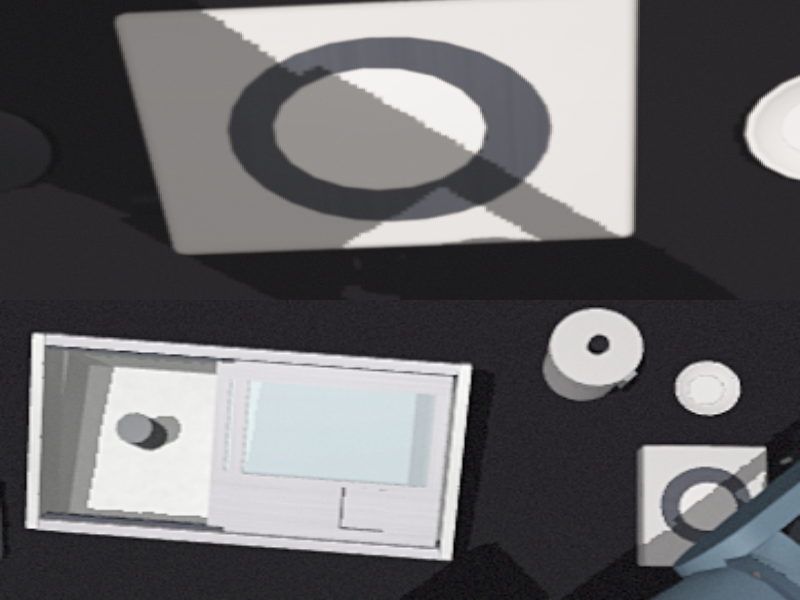

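The white disc lies flat and centred on the glass (measured 481.5, −338.0 against 481.4, −337.6). The door is fully behind its neighbour, the bystanders are in place, and the gripper is clear.

```bash
python3 -c "
from cell import ticket
print(ticket.sign_off())"
```

```text
the job is handed in; nothing more can be done
None
```

The job is handed in at about 19 s of the 64 s allowed: the inner door is against its stop and the white disc lies released, flat and about 0.4 mm off-centre on the glass disc by my measurement; no verdict was returned.

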